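# Fit line modules to a router's rack and key in the commissioning sequence

### The job

Press the black service key on the white router first, then slide every line module standing on the bench onto the rail whose stop block has the colour of its handle, until it is home against the stop and the red spring catch has popped up behind it, and let go. When all are home, press the blue, green, blue and black keys in that order, one at a time, each fully down and let up again. Never press the red reset key, and leave the mug, the screwdriver and the power brick where they are.

Things in the scene. Friction and masses are not known exactly. Their poses are not given: they have to be found in the camera images.
- module_yellow: Loose white line module, yellow handle (may be absent), 56 (x) x 44 mm (y), symmetric, about 160 g; origin: centre of its underside. Housing's top at z = 30 mm; handle 40 (x) x 14 (y), z 30 to 58, centred. A C channel runs right through along x: 28 wide, z 5 to 13; the slot below it, between two lips, is 17 wide.
- module_orange: Loose white line module, orange handle (may be absent), 56 (x) x 44 mm (y), symmetric, about 160 g; origin: centre of its underside. Housing's top at z = 30 mm; handle 40 (x) x 14 (y), z 30 to 58, centred. A C channel runs right through along x: 28 wide, z 5 to 13; the slot below it, between two lips, is 17 wide.
- module_blue: Loose white line module, blue handle (may be absent), 56 (x) x 44 mm (y), symmetric, about 160 g; origin: centre of its underside. Housing's top at z = 30 mm; handle 40 (x) x 14 (y), z 30 to 58, centred. A C channel runs right through along x: 28 wide, z 5 to 13; the slot below it, between two lips, is 17 wide.
- module_green: Loose white line module, green handle (may be absent), 56 (x) x 44 mm (y), symmetric, about 160 g; origin: centre of its underside. Housing's top at z = 30 mm; handle 40 (x) x 14 (y), z 30 to 58, centred. A C channel runs right through along x: 28 wide, z 5 to 13; the slot below it, between two lips, is 17 wide.
- seat_yellow (a point): Place of the yellow module's origin when home; x runs along the fixed aluminium T rail from its entry to the yellow stop (face at x = 28.5 mm, top at z = 35), z up. Rail head 24 wide, z 8 to 13, from x = -46, with a 16 wide nose to x = -54; web 12 wide. Slide on along +x with the centre starting at x = -85 or less, z 1 to 2. Rack plate at z = -3. Rails 66 apart.
- catch_yellow (a joint): Red spring catch in the yellow rail's head at x = -36 mm from the seat, a rounded bump 2.5 mm proud: 0 m = up, up to 0.004 as the module rides over it (about 5 N of push along the rail); it pops up behind the module when that is home. The T head keeps modules from going on from above.
- seat_orange (a point): Place of the orange module's origin when home; x runs along the fixed aluminium T rail from its entry to the orange stop (face at x = 28.5 mm, top at z = 35), z up. Rail head 24 wide, z 8 to 13, from x = -46, with a 16 wide nose to x = -54; web 12 wide. Slide on along +x with the centre starting at x = -85 or less, z 1 to 2. Rack plate at z = -3. Rails 66 apart.
- catch_orange (a joint): Red spring catch in the orange rail's head at x = -36 mm from the seat, a rounded bump 2.5 mm proud: 0 m = up, up to 0.004 as the module rides over it (about 5 N of push along the rail); it pops up behind the module when that is home. The T head keeps modules from going on from above.
- seat_blue (a point): Place of the blue module's origin when home; x runs along the fixed aluminium T rail from its entry to the blue stop (face at x = 28.5 mm, top at z = 35), z up. Rail head 24 wide, z 8 to 13, from x = -46, with a 16 wide nose to x = -54; web 12 wide. Slide on along +x with the centre starting at x = -85 or less, z 1 to 2. Rack plate at z = -3. Rails 66 apart.
- catch_blue (a joint): Red spring catch in the blue rail's head at x = -36 mm from the seat, a rounded bump 2.5 mm proud: 0 m = up, up to 0.004 as the module rides over it (about 5 N of push along the rail); it pops up behind the module when that is home. The T head keeps modules from going on from above.
- seat_green (a point): Place of the green module's origin when home; x runs along the fixed aluminium T rail from its entry to the green stop (face at x = 28.5 mm, top at z = 35), z up. Rail head 24 wide, z 8 to 13, from x = -46, with a 16 wide nose to x = -54; web 12 wide. Slide on along +x with the centre starting at x = -85 or less, z 1 to 2. Rack plate at z = -3. Rails 66 apart.
- catch_green (a joint): Red spring catch in the green rail's head at x = -36 mm from the seat, a rounded bump 2.5 mm proud: 0 m = up, up to 0.004 as the module rides over it (about 5 N of push along the rail); it pops up behind the module when that is home. The T head keeps modules from going on from above.
- key_black_top (a point): Centre of the top of the black round key (service key) on the router, 28 mm across, in a grey collar 44 mm across; z up. Its top stands 22 mm above the router's top when released; pressed straight down. Neighbouring keys are 64 and 80 mm apart.
- key_black (a joint): Travel of the black key: 0 m = up, 0.006 = fully down (about 5 N); springs back.
- key_blue_top (a point): Centre of the top of the blue round key (scan key) on the router, 28 mm across, in a grey collar 44 mm across; z up. Its top stands 22 mm above the router's top when released; pressed straight down. Neighbouring keys are 64 and 80 mm apart.
- key_blue (a joint): Travel of the blue key: 0 m = up, 0.006 = fully down (about 5 N); springs back.
- key_green_top (a point): Centre of the top of the green round key (save key) on the router, 28 mm across, in a grey collar 44 mm across; z up. Its top stands 22 mm above the router's top when released; pressed straight down. Neighbouring keys are 64 and 80 mm apart.
- key_green (a joint): Travel of the green key: 0 m = up, 0.006 = fully down (about 5 N); springs back.
- key_red_top (a point): Centre of the top of the red round key (reset key, not to be pressed) on the router, 28 mm across, in a grey collar 44 mm across; z up. Its top stands 22 mm above the router's top when released; pressed straight down. Neighbouring keys are 64 and 80 mm apart.
- key_red (a joint): Travel of the red key: 0 m = up, 0.006 = fully down (about 5 N); springs back.
- router: White router, fixed on the bench beside the rack, 150 (x) x 220 (y) x 36 mm high, the four keys on its top; origin: centre of the underside.
- mug: Blue mug, 80 mm across, 90 high, a bystander; origin: centre of the underside.
- screwdriver: Screwdriver lying down, 150 mm long along its x, a bystander.
- brick: Black power brick, 100 (x) x 50 x 30 mm, a bystander; origin: centre of the underside.
Things that resemble listed ones, but are neither listed nor needed, are in the scene too. Leave any pink look-alike of the module_green alone.

How it is judged:
By the outcome, as a careful person would: the job done as asked, in the order asked, and still so for the second after the job is handed in, with the robot touching nothing.
Of module_yellow, module_orange, module_blue, module_green only 3 to 4 are there at a start; the rules pass over those that are not, and their reading is None.
At some moment in a run one of module_yellow, module_orange, module_blue, module_green may be knocked a few centimetres aside while the robot is not near it.
It also fails if it takes over 208 s, if anything falls off the work surface, if the arm or the gripper's body presses on something with over 40 N, if the wrist force passes 120 N, or if a joint passes its speed limit or range.

### The arm

A 7-joint arm with a two-finger parallel gripper is mounted at the origin on the work surface. World frame = base frame: x ahead of the robot, y to its left, z up, the work surface at z = 0. Lengths are in m, angles in rad, forces in N, time in s.
With the tool pointing down it reaches from about 0.4 to 0.85 m from the base axis. Payload 4.5 kg.
Tool frame: the origin (TCP) lies midway between the tips of the shut fingers; the grasp point (between the pads) lies 19 mm behind it; y points along the fingers, x is the direction in which the jaws open and shut, and the axes are right-handed (so a half turn about y gives the same grasp; the last joint's range is limited). The gripper opens to 85 mm and grips with 20 to 120 N. Pads are 22 mm wide; open, the fingers measure 114 mm over their backs; the gripper's body (76 mm by 85 mm) begins 54 mm behind the grasp point. The pads swing forward as they close: fully open they stand 13 mm farther back than shut.
Start: joints at [-1.301, 0.689, -0.195, 1.565, 0.157, 0.902, -0.215], TCP at [0.146, 0.608, 0.231] pointing down, gripper open.
Joint ranges: [-3.01, 3.01], [-0.46, 2.08], [-1.47, 1.51], [0.13, 2.56], [-1, 4.14], [0.04, 2.09], [-2.66, 2.66]. Speed limits (rad/s): [2.57, 2.57, 3.14, 3.14, 3.14, 3.14, 3.14].

### API

Orientations are given as a 3x3 rotation matrix whose columns are the frame's x, y, z axes.
In Python, from station import robot gives the robot as it stands.
- The arm moves only by the shell command python3 -m crank 'ROWS' [OPENING]. ROWS is a JSON object of lists of equal length, an entry for each row: "translation": the shift along the tool's x, y, z in mm, a list of three; "rot": the turn, a rotation vector about the tool's x, y, z in rad, a list of three. A call has 1 to 5 rows; each row shifts and turns the pose as measured when the row begins, along the tool's axes as they then stand; what a row does not reach is not made up. A row lasts 1/8 s, in which the tool goes at most 62.5 mm and 10.7 degrees, less where a joint would pass 70% of its speed; a pose out of reach is approached as far as the arm can. A call with a gripper value outside its range is refused whole. OPENING is the closure in counts, from 0 (fully open) to 255 (shut), set as the call begins (- or left out, the last holds). The fingers move at their own pace and stop on an object; the grip force is fixed at half the most. Time passes only in rows, so rows that do not move let the fingers close. It gives the time, the measured TCP pose, the force and the opening at its end, in the units of the state.
- robot.sense(): the state, without advancing time (a new reading comes with each control period).
- robot.camera(name): name is "scene" or "top" or "wrist"; returns a dict with "pixels" (420x560x3 uint8, red, green, blue), "mtx" (3x3 intrinsics, pixels), "pose" (4x4, takes a point from camera to world coordinates). Camera axes: x right, y up, looking along -z (the intrinsics and any distortion apply to the point x, -y, -z); pixel columns grow to the right and rows downward; lengths in m; the calibration is good to about 2 mm. A picture is of the moment at which its call begins. There is no depth.
- robot.sign_off(): hands the job in, once; it reports no verdict.
The state is a dict: "time_s": time; "qpos": joint angles; "qd": joint speeds; "tau": joint torques, N m; "eef_pos": TCP position; "eef_rot": TCP orientation; "wrist_force": force on the tool from outside, world axes, zero at the start; "ft_torque": the same for the moment, N m; "width": finger opening in m.
Only numpy, scipy, OpenCV 4.12 (cv2) and the standard library are available. Lean on these libraries where they do the work, as an engineer would, in place of code of your own. Each camera call takes 0.05 s, during which the arm holds its last target.

## Working session

There is one attempt and no reset: what is moved stays moved. The work goes in short steps, Python scripts to look and compute and a shell command to move; the robot and the scene stay as the last step left them, time stands still between calls to the robot, and variables do not carry over. Pictures are saved under pics/ and viewed, and the job is handed in when it is done.

```bash
ls; mkdir -p pics
python3 - <<'E'
from station import robot
import cv2,numpy as np
s=robot.sense()
for k,v in s.items(): print(k,np.round(v,4).tolist())
for n in ["scene","top","wrist"]:
    c=robot.camera(n); cv2.imwrite(f"pics/{n}0.png",c["pixels"][:,:,::-1])
    print(n,c["mtx"].tolist(),np.round(c["pose"],4).tolist(),[k for k in c])
E
```

```text
pics
time_s 0.0
qpos [-1.3012, 0.69, -0.1945, 1.5664, 0.1573, 0.9025, -0.2151]
qd [0.0013, 0.0006, 0.0006, -0.0005, 0.0003, -0.0005, -0.001]
tau [-0.0004, -53.9617, -1.2669, -15.8538, 0.009, 0.0097, -0.0]
eef_pos [0.1459, 0.607, 0.2305]
eef_rot [[0.2335, -0.0003, -0.9724], [0.9723, -0.0019, 0.2335], [-0.0019, -1.0, -0.0002]]
wrist_force [0.398, -0.4905, 1.3515]
ft_torque [0.0453, -0.0358, 0.0015]
width 0.0857
scene [[454.17098850152274, 0.0, 279.3036727557087], [0.0, 454.17098850152274, 207.7644151388563], [0.0, 0.0, 1.0]] [[0.0047, -0.769, 0.6393, 1.1673], [0.9998, 0.0143, 0.01, 0.03], [-0.0168, 0.6391, 0.7689, 0.8593], [0.0, 0.0, 0.0, 1.0]] ['pixels', 'mtx', 'pose']
top [[470.0729286027163, 0.0, 277.76502585008365], [0.0, 470.0729286027163, 208.31655268793645], [0.0, 0.0, 1.0]] [[0.0172, 0.9799, -0.1987, 0.2326], [-0.9998, 0.018, 0.0022, 0.0136], [0.0057, 0.1986, 0.9801, 1.3776], [0.0, 0.0, 0.0, 1.0]] ['pixels', 'mtx', 'pose']
wrist [[296.41643023337963, 0.0, 283.6110138710821], [0.0, 296.41643023337963, 207.54396351700828], [0.0, 0.0, 1.0]] [[0.2334, -0.9203, -0.314, 0.0658], [0.9724, 0.2206, 0.0762, 0.6268], [-0.0009, -0.3231, 0.9463, 0.3737], [0.0, 0.0, 0.0, 1.0]] ['pixels', 'mtx', 'pose']
```

View pics/top0.png

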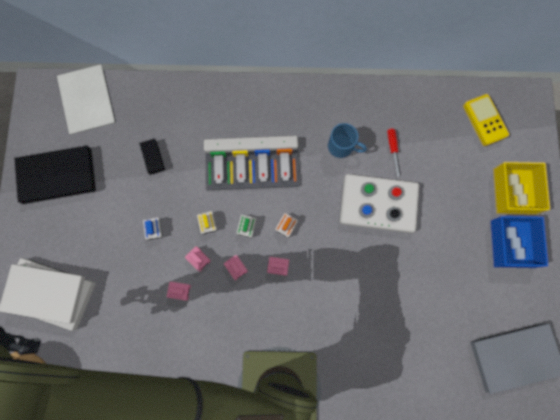

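View pics/scene0.png

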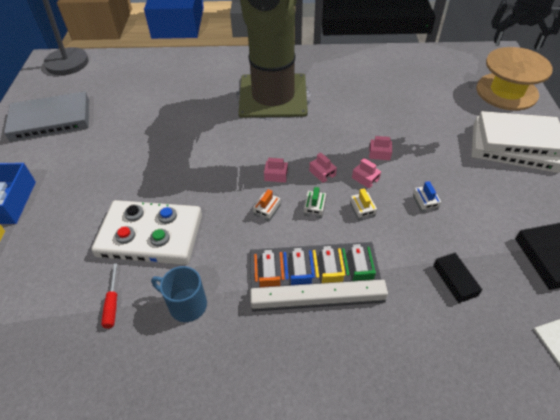

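View pics/wrist0.png

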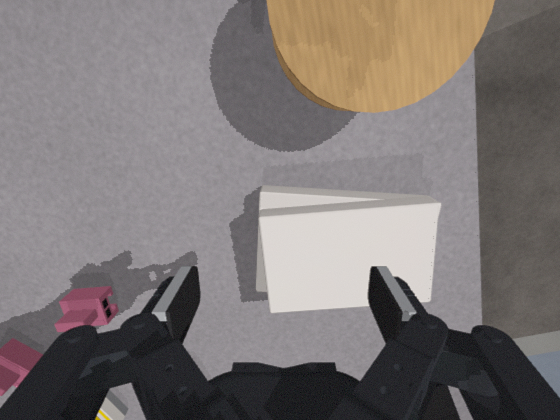

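Run:
```python
import cv2
a=cv2.imread("pics/top0.png"); cv2.imwrite("pics/topcrop.png",cv2.resize(a[125:310,135:315],None,fx=4,fy=3.24*1,interpolation=cv2.INTER_CUBIC)[:600])
cv2.imwrite("pics/topcrop_r.png",cv2.resize(a[165:245,325:430],None,fx=7,fy=7,interpolation=cv2.INTER_CUBIC))
b=cv2.imread("pics/scene0.png"); cv2.imwrite("pics/scrop.png",cv2.resize(b[130:310,240:450],None,fx=3.3,fy=3.3,interpolation=cv2.INTER_CUBIC))
```

```text
(no output)
```

View pics/topcrop.png

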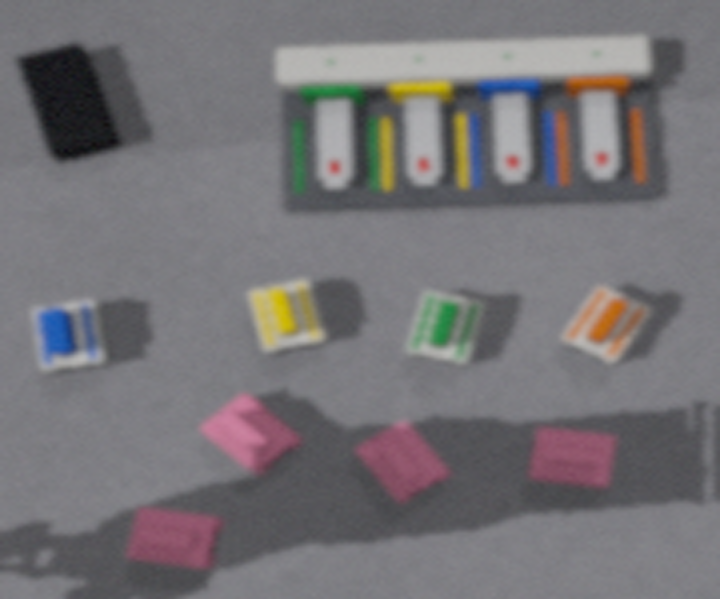

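View pics/scrop.png

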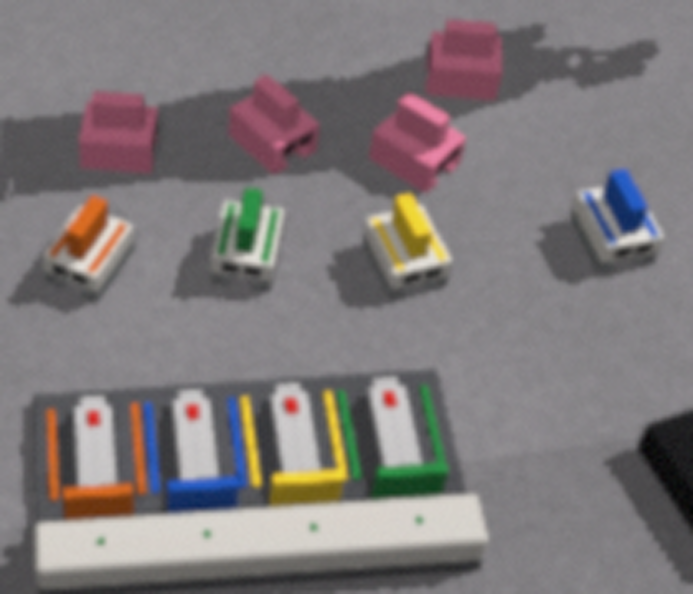

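View pics/topcrop_r.png

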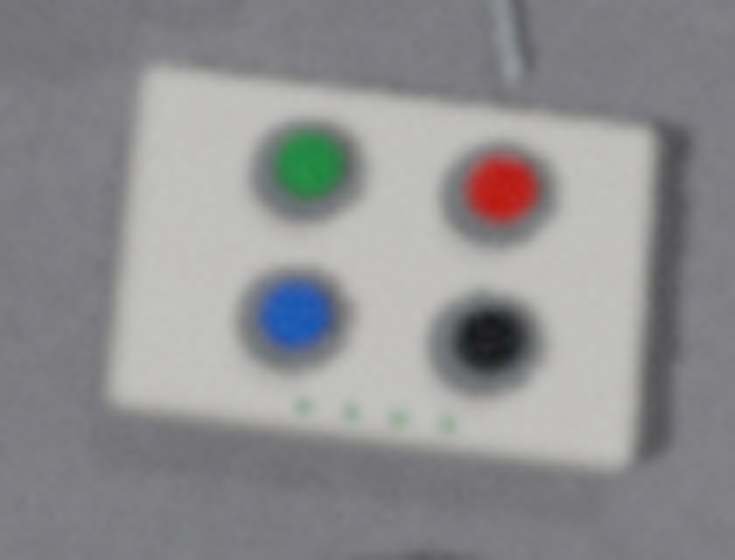

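```bash
cat > h.py <<'E'
import cv2,numpy as np
from scipy.spatial.transform import Rotation as R
from station import robot
def ray(c,uv):
    K=c["mtx"];P=np.array(c["pose"])
    d=np.array([(uv[0]-K[0][2])/K[0][0],-(uv[1]-K[1][2])/K[1][1],-1.0])
    return P[:3,3],P[:3,:3]@d
def atz(c,uv,z):
    o,d=ray(c,uv); return o+d*(z-o[2])/d[2]
def proj(c,p):
    P=np.array(c["pose"]);q=P[:3,:3].T@(np.asarray(p)-P[:3,3]);K=c["mtx"]
    return np.array([K[0][2]+K[0][0]*q[0]/-q[2],K[1][2]-K[1][1]*q[1]/-q[2]])
def tri(rs):
    A=np.zeros((3,3));b=np.zeros(3)
    for o,d in rs:
        d=d/np.linalg.norm(d);M=np.eye(3)-np.outer(d,d);A+=M;b+=M@o
    p=np.linalg.solve(A,b)
    return p
RNG={"blue":(100,125,120,60),"green":(55,85,100,50),"yellow":(22,34,150,120),"orange":(6,17,160,120),"red":(175,5,170,110),"pink":(160,178,60,60)}
def mask(c,col):
    h=cv2.cvtColor(np.ascontiguousarray(c["pixels"]),cv2.COLOR_RGB2HSV);lo,hi,s,v=RNG[col]
    H=h[...,0]; m=((H>=lo)&(H<=hi)) if lo<hi else ((H>=lo)|(H<=hi))
    return (m&(h[...,1]>=s)&(h[...,2]>=v)).astype(np.uint8)
def blobs(c,col,amin=8,box=None):
    n,l,st,ce=cv2.connectedComponentsWithStats(mask(c,col))
    out=[]
    for i in range(1,n):
        if st[i][4]>=amin and (box is None or (box[0]<=ce[i][0]<=box[2] and box[1]<=ce[i][1]<=box[3])):
            out.append((np.round(ce[i],1).tolist(),st[i].tolist()))
    return out
def save(c,name,crop=None,f=1):
    a=np.ascontiguousarray(c["pixels"][:,:,::-1])
    if crop: a=a[crop[1]:crop[3],crop[0]:crop[2]]
    cv2.imwrite("pics/"+name,cv2.resize(a,None,fx=f,fy=f,interpolation=cv2.INTER_CUBIC))
def to(p,yaw):
    """tool y down, tool x (jaw) at angle yaw from world x. prints delta in tool axes (mm), total rotvec"""
    s=robot.sense();Rt=np.array(s["eef_rot"])
    x=np.array([np.cos(yaw),np.sin(yaw),0]);y=np.array([0,0,-1.]);G=np.c_[x,y,np.cross(x,y)]
    rv=R.from_matrix(Rt.T@G).as_rotvec()
    d=Rt.T@(np.asarray(p)-np.array(s["eef_pos"]))*1000
    print("d_tool mm",np.round(d,1),"rot",np.round(rv,3),"deg",np.round(np.degrees(rv),1),"t",s["time_s"])
E
python3 - <<'E'
from h import *
for n,box in(("top",(130,120,430,270)),("scene",(80,150,460,310))):
    c=robot.camera(n)
    for col in["blue","green","yellow","orange","red"]:
        for b in blobs(c,col,6,box): print(n,col,b)
E
```

```text
top blue ([343.6, 140.3], [329, 125, 37, 32, 712])
top blue ([261.5, 151.6], [254, 150, 16, 6, 60])
top blue ([253.6, 170.2], [253, 161, 2, 21, 36])
top blue ([271.6, 169.9], [270, 160, 4, 22, 43])
top blue ([366.6, 209.5], [362, 205, 10, 10, 70])
top blue ([148.8, 227.1], [145, 221, 9, 13, 91])
top green ([217.9, 153.4], [210, 152, 16, 5, 54])
top green ([209.5, 172.9], [208, 163, 3, 21, 43])
top green ([227.6, 171.3], [227, 162, 2, 21, 38])
top green ([368.8, 188.0], [365, 184, 9, 9, 65])
top green ([245.5, 224.4], [243, 219, 6, 12, 49])
top yellow ([239.2, 152.3], [232, 151, 16, 5, 53])
top yellow ([249.6, 169.8], [249, 161, 2, 21, 36])
top yellow ([231.1, 172.2], [230, 162, 3, 21, 43])
top yellow ([205.3, 221.0], [203, 215, 6, 13, 53])
top orange ([284.3, 150.3], [277, 149, 15, 4, 44])
top orange ([293.6, 167.3], [293, 160, 2, 18, 27])
top orange ([286.6, 223.2], [283, 218, 8, 12, 41])
top red ([392.4, 140.0], [388, 129, 10, 23, 156])
top red ([396.3, 191.6], [393, 188, 8, 8, 49])
scene blue ([429.4, 190.5], [424, 181, 14, 19, 158])
scene blue ([423.4, 199.6], [422, 197, 4, 6, 7]
[... 202 characters left out ...]
 13])
scene blue ([182.6, 293.0], [153, 267, 53, 54, 1755])
scene green ([314.9, 195.5], [312, 187, 7, 18, 87])
scene green ([158.3, 234.5], [152, 230, 13, 10, 100])
scene green ([365.7, 270.4], [353, 247, 23, 33, 246])
scene green ([345.5, 261.5], [342, 248, 8, 27, 77])
scene yellow ([364.5, 197.9], [360, 189, 13, 18, 131])
scene yellow ([336.0, 269.6], [322, 249, 23, 30, 181])
scene yellow ([315.6, 263.5], [313, 250, 6, 27, 73])
scene orange ([266.2, 197.3], [258, 190, 14, 16, 103])
scene orange ([274.3, 273.8], [259, 253, 25, 29, 137])
scene orange ([255.6, 268.2], [254, 254, 4, 27, 62])
scene red ([123.4, 231.9], [118, 227, 12, 10, 90])
scene red ([109.1, 308.9], [102, 292, 15, 34, 375])
```

Run:
```python
from h import *
t=robot.camera("top");s=robot.camera("scene")
def blk(c,box):
    g=np.ascontiguousarray(c["pixels"]).max(2);m=(g<60).astype(np.uint8);k=np.zeros_like(m);k[box[1]:box[3],box[0]:box[2]]=1
    n,l,st,ce=cv2.connectedComponentsWithStats(m*k);i=1+np.argmax(st[1:,4]);print(st[i],ce[i]);return ce[i]
kt={"blue":(366.6,209.5),"green":(368.8,188.0),"red":(396.3,191.6),"black":blk(t,(382,200,408,226))}
ks={"blue":(165.8,212.3),"green":(158.3,234.5),"red":(123.4,231.9),"black":blk(s,(120,200,147,220))}
for k in kt: print(k,np.round(atz(t,kt[k],.058)*1e3,1),np.round(atz(s,ks[k],.058)*1e3,1),np.round(tri([ray(t,kt[k]),ray(s,ks[k])])*1e3,1))
print("stop tops/handles")
for n,u,w in[("h_blue",(148.8,227.1),None),("h_green",(245.5,224.4),None),("h_yel",(205.3,221),None),("h_or",(286.6,223.2),None)]:
    print(n,np.round(atz(t,u,.058)*1e3,1))
save(t,"z_rail.png",(200,130,305,195),7)
save(s,"z_rail_s.png",(245,240,390,310),5)
```

```text
[391 210   8   8  51] [394.49019608 213.07843137]
[127 206  11   9  82] [132.12195122 210.24390244]
blue [ 501.4 -244.    58. ] [ 509.8 -240.2   58. ] [ 502.9 -244.3   49.7]
green [ 565.  -251.6   58. ] [ 572.6 -246.9   58. ] [ 566.7 -251.5   50. ]
red [ 555.8 -330.9   58. ] [ 564.1 -325.8   58. ] [ 557.5 -331.5   49.3]
black [ 492.4 -323.7   58. ] [ 502.2 -319.    58. ] [ 494.  -324.8   48.3]
stop tops/handles
h_blue [439.1 375.5  58. ]
h_green [451.8 101.6  58. ]
h_yel [459.6 216.2  58. ]
h_or [457.4 -15.3  58. ]
```

View pics/z_rail.png

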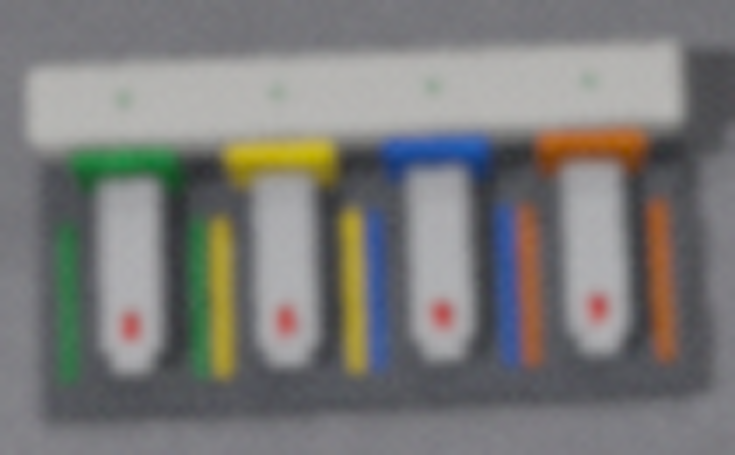

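View pics/z_rail_s.png

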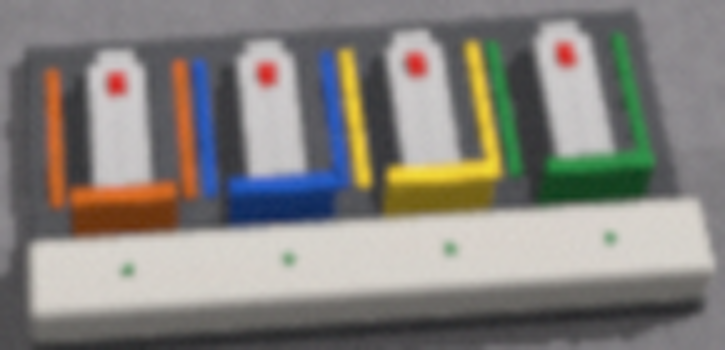

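Run:
```python
from h import *
to((.40,.40,.23),np.pi/2)
```

```text
d_tool mm [-142.5    1.2 -295.5] rot [-0.    -0.236 -0.   ] deg [ -0.  -13.5  -0. ] t 0.35
```

```bash
python3 -m crank '{"translation":[[-28,0,-50],[-28,0,-50],[-28,0,-50],[-28,0,-50],[-28,0,-50]],"rot":[[0,0,0],[0,0,0],[0,0,0],[0,0,0],[0,0,0]]}' 255
python3 - <<'E'
from h import *
to((.40,.40,.23),np.pi/2)
to((.50,.05,.23),np.pi/2)
E
```

```text
time_s: 0.98
eef_pos: [0.3575, 0.414, 0.2302]
eef_rot: [[0.222, -0.002, -0.975], [0.975, 0.006, 0.222], [0.005, -1.0, 0.003]]
wrist_force: [1.1, 0.8, 0.1]
width: -0.0001
d_tool mm [ -4.2   0.  -44.5] rot [-0.003 -0.224  0.005] deg [ -0.2 -12.8   0.3] t 0.975
d_tool mm [-323.3   -2.1 -219.7] rot [-0.003 -0.224  0.005] deg [ -0.2 -12.8   0.3] t 0.975
```

```bash
python3 -m crank '{"translation":[[-45,0,-25],[-45,0,-25],[-60,0,-20],[-60,0,-20],[-60,0,-20]],"rot":[[0,-0.112,0],[0,-0.112,0],[0,0,0],[0,0,0],[0,0,0]]}'; python3 -m crank '{"translation":[[-60,0,-10],[-60,0,-10],[-60,0,0],[-60,0,0],[-60,0,0]],"rot":[[0,0,0],[0,0,0],[0,0,0],[0,0,0],[0,0,0]]}'
python3 - <<'E'
from h import *
to((.495,-.322,.2),np.pi/2)
E
```

```text
time_s: 1.6
eef_pos: [0.4567, 0.1367, 0.229]
eef_rot: [[-0.006, 0.004, -1.0], [1.0, 0.009, -0.006], [0.009, -1.0, -0.004]]
wrist_force: [0.3, 0.9, 0.5]
width: -0.0002
time_s: 2.22
eef_pos: [0.4815, -0.1727, 0.2274]
eef_rot: [[-0.005, 0.01, -1.0], [1.0, 0.01, -0.005], [0.01, -1.0, -0.01]]
wrist_force: [0.6, -0.6, 0.3]
width: 0.0002
d_tool mm [-149.7   26.1  -12.5] rot [0.01  0.005 0.01 ] deg [0.6 0.3 0.6] t 2.225
```

```bash
python3 -m crank '{"translation":[[-50,0,-4],[-50,0,-4],[-50,0,-4],[0,0,0]],"rot":[[0.003,0,0.003],[0.003,0.003,0.003],[0.003,0.003,0.003],[0,0,0]]}'
python3 - <<'E'
from h import *
to((.495,-.322,.2),np.pi/2)
w=robot.camera("wrist");t=robot.camera("top");s=robot.camera("scene")
save(w,"w1.png");save(t,"t1.png",(320,150,440,240),6);save(s,"s1.png",(60,130,240,270),4)
p=robot.sense()["eef_pos"];print(p)
for n,c in(("w",w),("t",t),("s",s)): print(n,proj(c,p))
for n,p in(("bk",(.4924,-.3237,.058)),("bl",(.5014,-.244,.058)),("gr",(.565,-.2516,.058)),("red",(.5558,-.3309,.058))): print(n,proj(w,p))
E
```

```text
time_s: 2.72
eef_pos: [0.4917, -0.3354, 0.2263]
eef_rot: [[0.013, 0.001, -1.0], [1.0, -0.004, 0.013], [-0.004, -1.0, -0.002]]
wrist_force: [-1.1, -0.3, -0.8]
width: 0.0005
d_tool mm [13.5 26.3 -3.1] rot [ 0.001 -0.013 -0.004] deg [ 0.1 -0.7 -0.2] t 2.725
[ 0.49306999 -0.32850731  0.22675326]
w [296.08441449 267.98337633]
t [413.14217557 200.17963939]
s [106.24095634 153.99305463]
bk [294.7313438  186.88922803]
bl [367.67399343 194.04331746]
gr [356.76419808 246.66119073]
red [288.50069301 240.14847403]
```

View pics/w1.png

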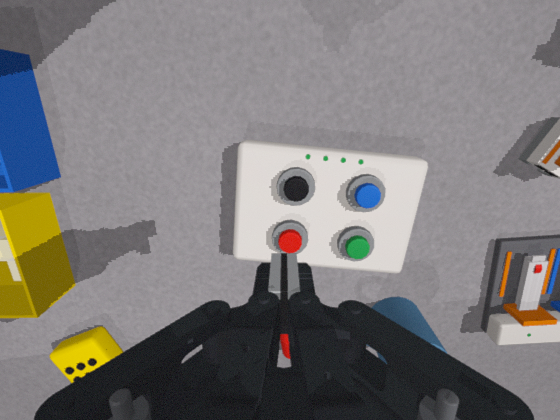

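View pics/t1.png

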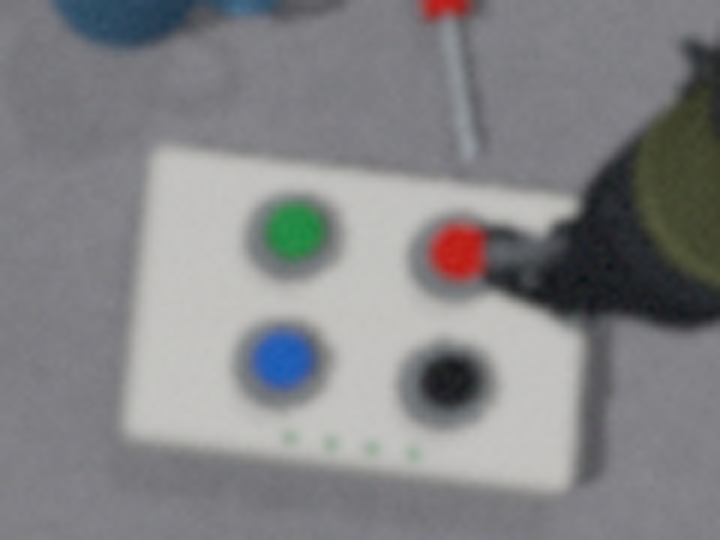

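View pics/s1.png

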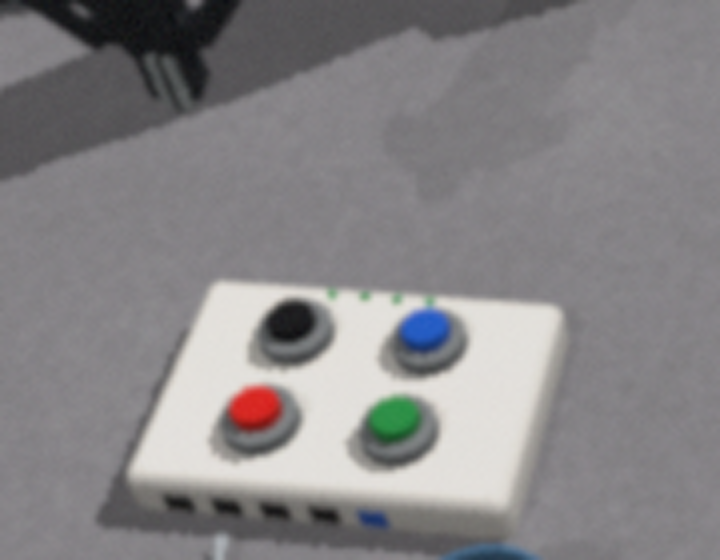

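Run:
```python
from h import *
for i in range(3):
    s=robot.sense();print(s["time_s"],np.round(s["eef_pos"],4),np.round(s["qd"],3))
t=robot.camera("top");
w=robot.camera("wrist")
print(robot.sense()["eef_pos"])
p=robot.sense()["eef_pos"]
print(proj(t,p),proj(w,p)); print(np.round(w["pose"],4).tolist())
save(t,"t2.png",(320,150,440,240),6)
save(w,"w2.png",(200,150,400,300),4)
```

```text
2.875 [ 0.4931 -0.3285  0.2268] [-0.021 -0.009 -0.017  0.013  0.    -0.001  0.   ]
2.875 [ 0.4931 -0.3285  0.2268] [-0.021 -0.009 -0.017  0.013  0.    -0.001  0.   ]
2.875 [ 0.4931 -0.3285  0.2268] [-0.021 -0.009 -0.017  0.013  0.    -0.001  0.   ]
[ 0.49340858 -0.32776385  0.22702507]
[412.87205975 200.01925187] [283.75056504 265.83520718]
[[0.0018, -0.9457, -0.3249, 0.4106], [1.0, 0.0023, -0.0011, -0.3279], [0.0018, -0.3249, 0.9457, 0.3699], [0.0, 0.0, 0.0, 1.0]]
```

View pics/t2.png

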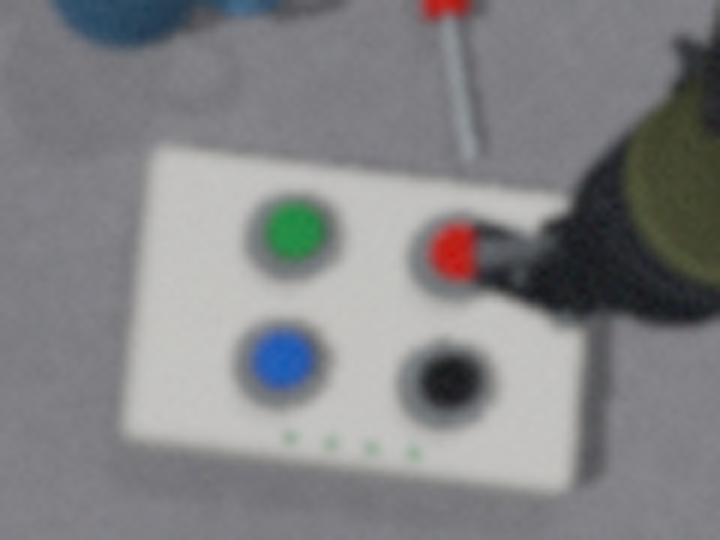

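View pics/w2.png

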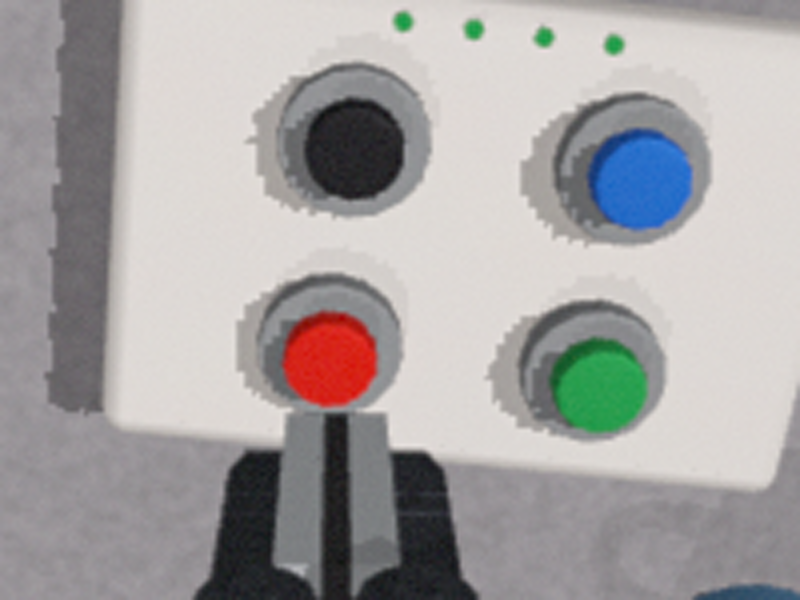

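Run:
```python
from h import *
t=robot.camera("top");save(t,"t3.png",(240,110,520,320),2.8)
```

```text
(no output)
```

View pics/t3.png

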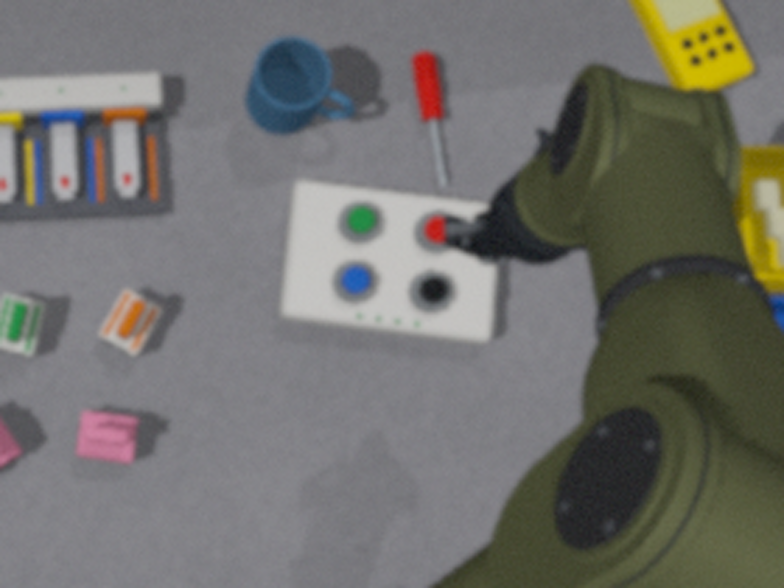

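Run:
```python
from h import *
t=robot.camera("top");s=robot.camera("scene");w=robot.camera("wrist")
for z in(.227,.15,.1): print(atz(t,(400,191),z),atz(s,(105.7,156.2),z),atz(w,(284,253),z))
print(tri([ray(t,(400,191)),ray(s,(105.7,156.2))]))
print("wrist keys")
for n,u in(("black",(354,149)),("blue",(641,179)),("red",(330,359)),("green",(599,386))): print(n,atz(w,(u[0]/4+200,u[1]/4+150),.058))
save(s,"s3.png",(0,60,280,270),2.8)
```

```text
[ 0.51610858 -0.2962128   0.227     ] [ 0.49976729 -0.32791996  0.227     ] [ 0.48573041 -0.32810277  0.227     ]
[ 0.53507911 -0.31694503  0.15      ] [ 0.41847569 -0.37150433  0.15      ] [ 0.52613029 -0.32800001  0.15      ]
[ 0.54739764 -0.33040753  0.1       ] [ 0.36568894 -0.39980587  0.1       ] [ 0.55236398 -0.32793329  0.1       ]
[ 0.51629958 -0.30549552  0.24133616]
wrist keys
black [ 0.49457619 -0.32286338  0.058     ]
blue [ 0.50324809 -0.24409767  0.058     ]
red [ 0.55729064 -0.32958661  0.058     ]
green [ 0.56612023 -0.2511812   0.058     ]
```

View pics/s3.png

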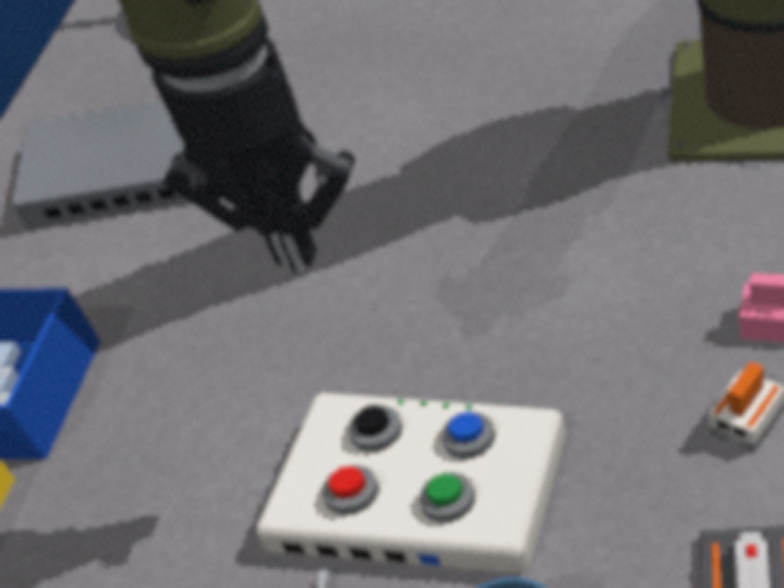

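```bash
python3 - <<'E'
from h import *
to((.494,-.323,.068),np.pi/2)
E
python3 -m crank '{"translation":[[2,35,0],[2,45,0],[0,45,0],[0,25,0],[0,5,0]],"rot":[[0,0,0],[0,0,0],[0,0,0],[0,0,0],[0,0,0]]}'
python3 - <<'E'
from h import *
to((.494,-.323,.068),np.pi/2)
E
```

```text
d_tool mm [  5.7 159.1  -0.4] rot [ 0.002 -0.002 -0.   ] deg [ 0.1 -0.1 -0. ] t 3.175
time_s: 3.8
eef_pos: [0.497, -0.3238, 0.0702]
eef_rot: [[-0.001, 0.008, -1.0], [1.0, -0.003, -0.001], [-0.003, -1.0, -0.007]]
wrist_force: [-0.4, 0.5, 0.9]
width: -0.0001
d_tool mm [0.8 2.1 3. ] rot [ 0.008  0.001 -0.003] deg [ 0.4  0.  -0.2] t 3.8
```

```bash
python3 -m crank '{"translation":[[1,2,3],[0,6,0],[0,3,0],[0,0,0]],"rot":[[0.008,0,-0.003],[0,0,0],[0,0,0],[0,0,0]]}'
python3 - <<'E'
from h import *
to((.494,-.323,.068),np.pi/2)
w=robot.camera("wrist");save(w,"w4.png",(180,130,400,290),3.6)
E
```

```text
time_s: 4.3
eef_pos: [0.4959, -0.3234, 0.0615]
eef_rot: [[-0.001, 0.004, -1.0], [1.0, -0.002, -0.001], [-0.002, -1.0, -0.004]]
wrist_force: [0.2, 0.6, -0.8]
width: -0.0002
d_tool mm [ 0.4 -6.5  1.9] rot [ 0.004  0.001 -0.002] deg [ 0.2  0.1 -0.1] t 4.3
```

View pics/w4.png

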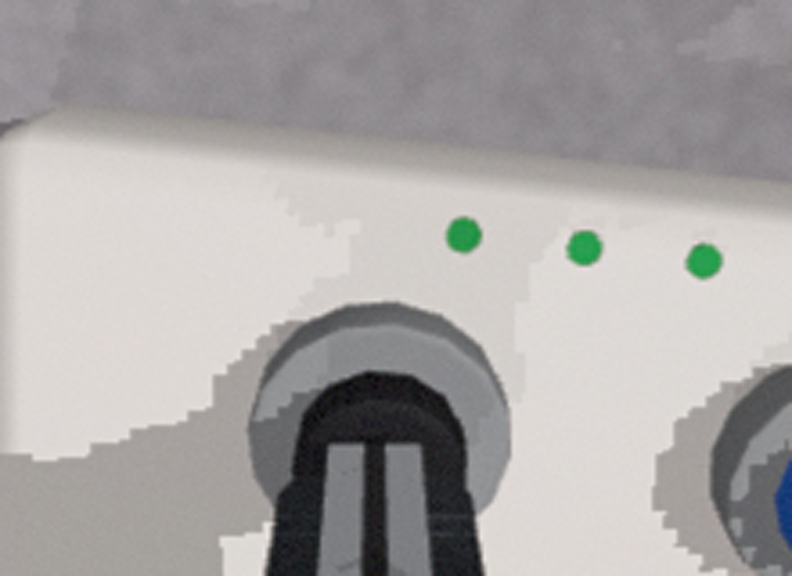

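```bash
python3 -m crank '{"translation":[[0,4,1],[0,4,1],[0,3,0],[0,0,0]],"rot":[[0,0,0],[0,0,0],[0,0,0],[0,0,0]]}'
```

```text
time_s: 4.85
eef_pos: [0.4954, -0.3238, 0.0522]
eef_rot: [[-0.001, 0.007, -1.0], [1.0, -0.004, -0.001], [-0.004, -1.0, -0.007]]
wrist_force: [-0.5, 0.5, 5.1]
width: 0.0003
```

```bash
python3 -m crank '{"translation":[[0,2,0],[0,0,0]],"rot":[[0,0,0],[0,0,0]]}'
```

```text
time_s: 5.1
eef_pos: [0.4954, -0.3238, 0.0525]
eef_rot: [[-0.001, 0.007, -1.0], [1.0, -0.005, -0.001], [-0.005, -1.0, -0.007]]
wrist_force: [-0.7, 0.8, 4.8]
width: -0.0003
```

```bash
python3 -m crank '{"translation":[[0,6,0],[0,6,0],[0,6,0]],"rot":[[0,0,0],[0,0,0],[0,0,0]]}'
```

```text
time_s: 5.48
eef_pos: [0.4956, -0.324, 0.0512]
eef_rot: [[-0.0, 0.008, -1.0], [1.0, -0.013, -0.0], [-0.013, -1.0, -0.008]]
wrist_force: [-11.5, 7.5, 53.5]
width: 0.0
```

```bash
python3 -m crank '{"translation":[[0,-8,0],[0,-20,0],[0,-50,0],[0,-60,0],[30,-50,30]],"rot":[[0,0,0],[0.008,0,-0.006],[0,0,-0.006],[0,0,0],[0,0,0]]}'; python3 -m crank '{"translation":[[55,-20,15],[60,0,15],[60,0,10],[60,0,0],[60,0,0]],"rot":[[0,0,0],[0,0,0],[0,0,0],[0,0,0],[0,0,0]]}' 0;  python3 -m crank '{"translation":[[50,0,0],[30,0,0],[0,0,0]],"rot":[[0,0,0],[0,0,0],[0,0,0]]}'
python3 - <<'E'
from h import *
to((.42,.1,.28),np.pi/2)
w=robot.camera("wrist");save(w,"w5.png",f=1.4)
E
```

```text
time_s: 6.1
eef_pos: [0.465, -0.2954, 0.2391]
eef_rot: [[0.001, -0.008, -1.0], [1.0, 0.001, 0.001], [0.001, -1.0, 0.008]]
wrist_force: [0.5, 0.8, 0.8]
width: -0.0004
time_s: 6.72
eef_pos: [0.4243, 0.0022, 0.2619]
eef_rot: [[0.014, -0.002, -1.0], [1.0, -0.005, 0.014], [-0.005, -1.0, 0.002]]
wrist_force: [0.7, -0.2, 0.2]
width: 0.0853
time_s: 7.1
eef_pos: [0.4238, 0.0893, 0.261]
eef_rot: [[0.004, -0.004, -1.0], [1.0, -0.004, 0.004], [-0.004, -1.0, 0.003]]
wrist_force: [0.1, 0.7, 0.4]
width: 0.0854
d_tool mm [ 10.6 -19.    3.9] rot [-0.003 -0.004 -0.004] deg [-0.2 -0.3 -0.2] t 7.1
```

View pics/w5.png

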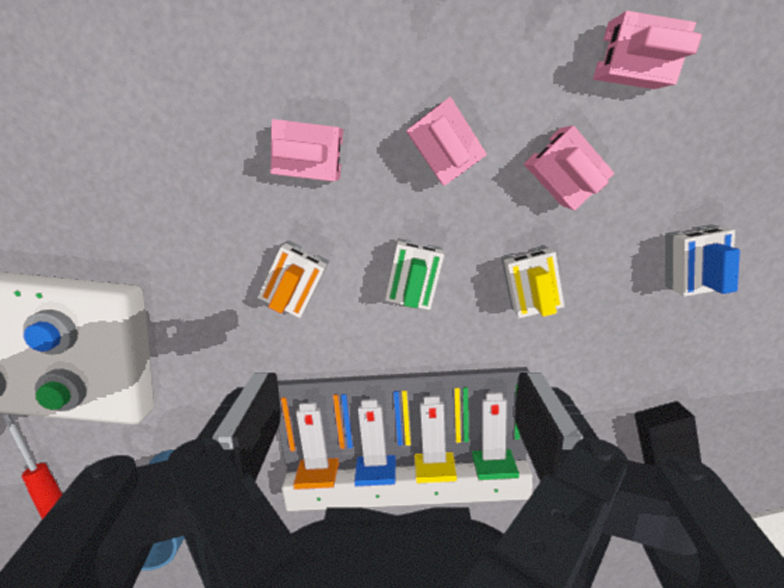

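```bash
cat >> h.py <<'E'
from scipy.optimize import minimize,least_squares
def boxpts(x,y,yaw,z0,z1,lx,ly):
    c,s=np.cos(yaw),np.sin(yaw);o=[]
    for z in(z0,z1):
        for a in(-1,1):
            for b in(-1,1): o.append((x+c*a*lx/2-s*b*ly/2,y+s*a*lx/2+c*b*ly/2,z))
    return np.array(o)
def fit(c,col,x0,zb=0.,pad=14):
    """fit handle box -> (x,y,yaw) by soft IoU on an upsampled blob mask"""
    m=mask(c,col); ci=proj(c,(x0[0],x0[1],zb+.044))
    n,l,st,ce=cv2.connectedComponentsWithStats(m)
    j=[i for i in range(1,n) if st[i][4]>25 and np.linalg.norm(ce[i]-ci)<40]
    j=max(j,key=lambda i:st[i][4]);m=(l==j).astype(np.float32)
    x,y,w,h=st[j][:4];x-=pad;y-=pad;w+=2*pad;h+=2*pad
    x=max(x,0);y=max(y,0);F=6
    M=cv2.resize(m[y:y+h,x:x+w],None,fx=F,fy=F,interpolation=cv2.INTER_LINEAR)
    def cost(q):
        P=np.array([proj(c,p) for p in boxpts(q[0],q[1],q[2],zb+.030,zb+.058,.040,.014)])
        P=(P-[x,y]+.5)*F-.5
        I=np.zeros(M.shape,np.float32);cv2.fillConvexPoly(I,cv2.convexHull(np.round(P*16).astype(np.int32)),1.,shift=4)
        return 1-np.minimum(I,M).sum()/np.maximum(I,M).sum()
    best=None
    o=atz(c,ce[j],zb+.044)
    for yw in (np.arange(-80,81,20)*np.pi/180 if len(x0)<3 else [x0[2]]):
        r=minimize(cost,[o[0],o[1],yw],method="Nelder-Mead",options=dict(initial_simplex=np.array([[o[0],o[1],yw],[o[0]+.006,o[1],yw],[o[0],o[1]+.006,yw],[o[0],o[1],yw+.25]]),xatol=1e-5,fatol=1e-5,maxiter=300))
        if best is None or r.fun<best.fun: best=r
    return best.x,best.fun
E
python3 - <<'E'
from h import *
w=robot.camera("wrist");t=robot.camera("top")
h0={"blue":(.439,.3755),"green":(.452,.1016),"yellow":(.46,.2162),"orange":(.457,-.0153)}
for k in h0:
    for n,c in(("w",w),("t",t)):
        try:
            q,f=fit(c,k,h0[k]);print(k,n,np.round(q[:2]*1e3,1),round(np.degrees(q[2]),1),round(f,3))
        except Exception as e: print(k,n,"x",e)
print([ (b[0],b[1][4]) for b in blobs(w,"red",5)])
def redt(c,box):
    p=c["pixels"].astype(int);m=((p[...,0]-np.maximum(p[...,1],p[...,2]))>35).astype(np.uint8);n,l,st,ce=cv2.connectedComponentsWithStats(m)
    return [(np.round(ce[i],1).tolist(),st[i][4]) for i in range(1,n) if box[0]<ce[i][0]<box[2] and box[1]<ce[i][1]<box[3]]
print(redt(t,(200,150,310,190)));s=robot.camera("scene");print(redt(s,(250,240,400,280)))
save(w,"w6.png",(195,260,385,370),4.2)
E
```

```text
blue w [442.1 378.1] 17.6 0.165
blue t [440.4 378.8] 12.3 0.233
green w [456.  104.1] -8.7 0.192
green t x max() iterable argument is empty
yellow w [462.5 222.3] 12.4 0.18
yellow t [464.4 219.7] 22.5 0.429
orange w [461.1 -13.2] -31.1 0.389
orange t x max() iterable argument is empty
[([354.5, 292.5], 24), ([309.9, 294.7], 27), ([265.6, 297.4], 23), ([221.6, 299.6], 25), ([31.1, 348.3], 563)]
[([284.2, 150.5], np.int32(76)), ([293.9, 168.9], np.int32(67)), ([275.1, 169.6], np.int32(56)), ([262.5, 174.5], np.int32(12)), ([284.9, 173.6], np.int32(11))]
[([357.8, 250.5], np.int32(26)), ([327.8, 252.5], np.int32(26)), ([268.6, 273.9], np.int32(409)), ([298.0, 254.2], np.int32(25)), ([268.0, 256.4], np.int32(25))]
```

View pics/w6.png

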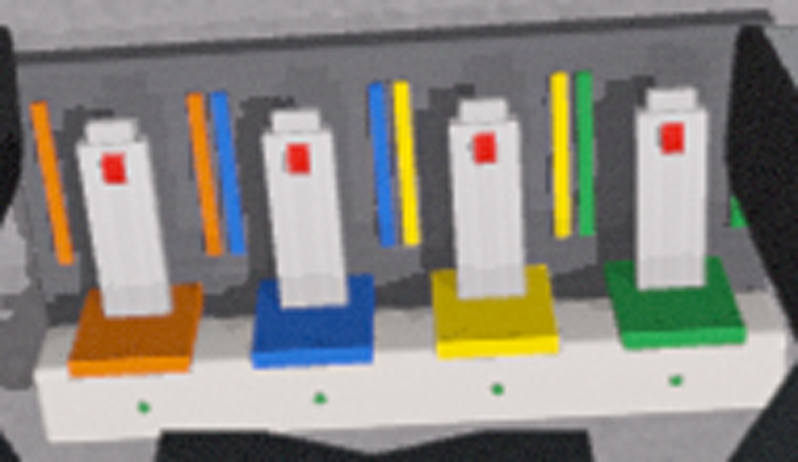

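```bash
cat > rack.py <<'E'
from h import *
def solve(c,pts,kk,verbose=True,z=None):
    # pts: catch pixels; kk: rail index 0=green,1=yellow,2=blue,3=orange
    def pr(q):
        x,y,yaw=q[:3];zz=q[3] if z is None else z;ex=np.array([np.cos(yaw),np.sin(yaw),0]);ey=np.array([-ex[1],ex[0],0])
        return np.concatenate([proj(c,np.array([x,y,zz])-.036*ex-.066*k*ey+[0,0,.0148]) for k in kk])
    r=least_squares(lambda q:pr(q)-np.array(pts).ravel(),[.6,.2,0.,.01][:4 if z is None else 3])
    return r.x,np.abs(r.fun).max()
E
python3 - <<'E'
from rack import *
w=robot.camera("wrist");s=robot.camera("scene")
W=[(354.5,292.5),(309.9,294.7),(265.6,297.4),(221.6,299.6)];S=[(357.8,250.5),(327.8,252.5),(298.0,254.2),(268.0,256.4)]
for n,c,P in(("w",w,W),("s",s,S)):
    q,e=solve(c,P,[0,1,2,3]);print(n,np.round(q*1e3,1),np.degrees(q[2]),e)
    for z in(.005,.010,.015):
        q,e=solve(c,P,[0,1,2,3],z=z);print(n,z,np.round(q*1e3,1),e)
t=robot.camera("top")
print(atz(t,(262.5,174.5),.028),atz(t,(284.9,173.6),.028))
# plate corner height: nose ends
for p in((110,133),(297,124),(484,113),(671,101)): print(np.round(atz(w,(p[0]/4.2+195,p[1]/4.2+260),.026),4))
E
```

```text
w [638.2 188.9  55.2  13.9] 3.16190191315226 0.15983909465666102
w 0.005 [644.4 189.   54.7] 1.5536306065012582
w 0.01 [640.9 188.9  55. ] 0.7047153965224027
w 0.015 [637.4 188.9  55.2] 0.21078935152684153
s [637.  193.6  61.5  12.4] 3.5211455865559063 0.16516501753261537
s 0.005 [632.2 194.1  60.7] 0.46606902263681604
s 0.01 [635.4 193.8  61.2] 0.20403423885346683
s 0.015 [638.7 193.4  61.7] 0.1784637470927919
[0.60796969 0.05769982 0.028     ] [ 0.61199508 -0.00883211  0.028     ]
[ 0.6011 -0.011   0.026 ]
[0.5979 0.0555 0.026 ]
[0.594  0.1216 0.026 ]
[0.5897 0.1871 0.026 ]
```

Run:
```python
from h import *
to((.632,.1225,.15),np.pi/2+.055)
```

```text
d_tool mm [  40.   110.2 -207.7] rot [-0.004 -0.067 -0.005] deg [-0.2 -3.8 -0.3] t 7.45
```

```bash
python3 -m crank '{"translation":[[10,10,-50],[10,20,-50],[10,30,-50],[5,40,-45],[0,10,-12]],"rot":[[0,-0.067,0],[0,0,0],[0,0,0],[0,0,0],[0,0,0]]}' 255
python3 - <<'E'
from h import *
to((.632,.1225,.045),np.pi/2+.055)
E
```

```text
time_s: 8.07
eef_pos: [0.6352, 0.1226, 0.147]
eef_rot: [[-0.049, -0.002, -0.999], [0.999, -0.008, -0.049], [-0.008, -1.0, 0.002]]
wrist_force: [0.5, -0.3, 1.3]
width: 0.0005
d_tool mm [  0.9 102.    2.9] rot [-0.003 -0.006 -0.008] deg [-0.1 -0.3 -0.5] t 8.075
```

```bash
python3 -m crank '{"translation":[[0,40,2],[0,40,2],[0,15,0],[0,2,0],[0,0,0]],"rot":[[0,-0.006,-0.008],[0,0,0],[0,0,0],[0,0,0],[0,0,0]]}' 255
python3 - <<'E'
from h import *
to((.632,.1225,.045),np.pi/2+.055)
w=robot.camera("wrist");save(w,"w7.png",f=1.4)
E
```

```text
time_s: 8.7
eef_pos: [0.6332, 0.1194, 0.0511]
eef_rot: [[-0.051, 0.002, -0.999], [0.999, 0.0, -0.051], [0.0, -1.0, -0.002]]
wrist_force: [0.2, -0.3, -0.8]
width: 0.0001
d_tool mm [3.1 6.1 1.1] rot [ 0.002 -0.004  0.   ] deg [ 0.1 -0.2  0. ] t 8.7
```

View pics/w7.png

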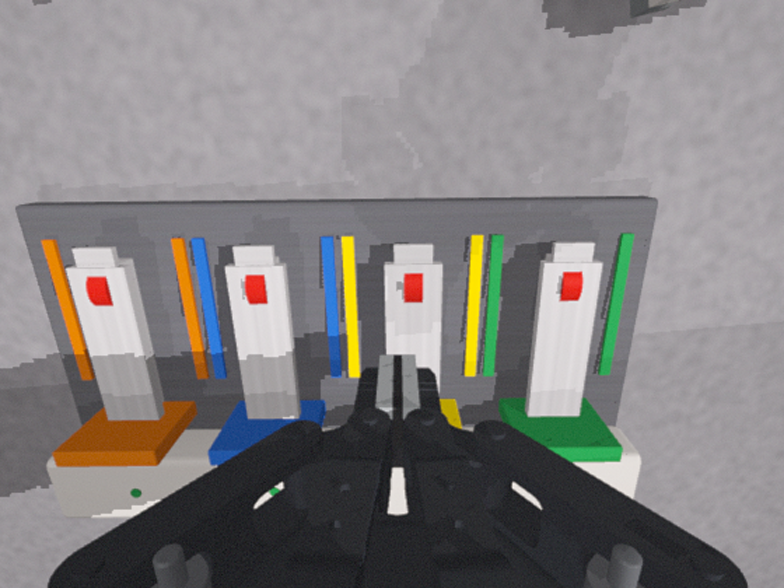

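```bash
python3 - <<'E'
from rack import *
w=robot.camera("wrist");print(np.round(robot.sense()["eef_pos"],4))
b=[x for x in blobs(w,"red",20)];print(b)
P=sorted([x[0] for x in b],key=lambda u:-u[0])
q,e=solve(w,P,[0,1,2,3]);print(np.round(q*1e3,1),np.degrees(q[2]),e)
for z in(.01,.015,.02):
    q,e=solve(w,P,[0,1,2,3],z=z);print(z,np.round(q*1e3,1),e)
E
python3 -m crank '{"translation":[[3,6,1],[0,6,0],[0,5,0],[0,0,0]],"rot":[[0,0,0],[0,0,0],[0,0,0],[0,0,0]]}'
```

```text
[0.6335 0.1196 0.0513]
[([294.9, 204.3], [289, 195, 13, 20, 253]), ([407.6, 203.5], [400, 194, 15, 20, 258]), ([182.3, 205.9], [175, 197, 15, 19, 245]), ([70.3, 207.0], [62, 198, 18, 19, 270])]
[637.2 192.8  62.   14.6] 3.5505523168215762 0.2674654880693481
0.01 [638.6 192.1  60.5] 4.522318824267472
0.015 [637.1 192.9  62.1] 0.5170895562031177
0.02 [635.5 193.6  63.8] 5.654031497241519
time_s: 9.3
eef_pos: [0.6333, 0.1234, 0.0349]
eef_rot: [[-0.051, 0.005, -0.999], [0.999, 0.001, -0.051], [0.001, -1.0, -0.005]]
wrist_force: [-0.6, 0.3, 0.8]
width: -0.0002
```

```bash
python3 -m crank '{"translation":[[0,5,0],[0,3,0],[0,2,0],[0,2,0],[0,0,0]],"rot":[[0,0,0],[0,0,0],[0,0,0],[0,0,0],[0,0,0]]}'; python3 -m crank '{"translation":[[0,3,0],[0,3,0]],"rot":[[0,0,0],[0,0,0]]}'
```

```text
time_s: 9.93
eef_pos: [0.6336, 0.1234, 0.0286]
eef_rot: [[-0.05, 0.006, -0.999], [0.999, -0.0, -0.05], [-0.001, -1.0, -0.006]]
wrist_force: [0.1, 0.1, -0.4]
width: -0.0002
time_s: 10.18
eef_pos: [0.6339, 0.1235, 0.028]
eef_rot: [[-0.05, 0.008, -0.999], [0.999, -0.002, -0.05], [-0.002, -1.0, -0.008]]
wrist_force: [-7.9, -2.0, 29.1]
width: -0.0001
```

```bash
python3 -m crank '{"translation":[[0,-30,0],[0,-55,0],[-20,-45,50],[-50,0,50],[-50,0,50]],"rot":[[0,0,0],[0,0,0],[0,0.15,0],[0,0.15,0],[0,0.15,0]]}' 255;  python3 - <<'E'
from h import *
to((.455,-.013,.16),np.pi/2-.54)
E
```

```text
time_s: 10.8
eef_pos: [0.4837, 0.0311, 0.154]
eef_rot: [[0.4, 0.016, -0.916], [0.916, 0.004, 0.4], [0.01, -1.0, -0.013]]
wrist_force: [0.3, 0.2, -0.5]
width: -0.0001
d_tool mm [-51.8  -6.6   8.5] rot [0.012 0.128 0.01 ] deg [0.7 7.4 0.6] t 10.8
```

```bash
python3 -m crank '{"translation":[[-40,0,4],[-10,-6,4],[0,0,0],[0,0,0]],"rot":[[0.01,0.128,0.01],[0,0,0],[0,0,0],[0,0,0]]}' 0;  python3 - <<'E'
from h import *
c=robot.camera("wrist");save(c,"w8.png",f=1.4)
print(np.round(robot.sense()["eef_pos"],4))
q,f=fit(c,"orange",(.457,-.013));print(np.round(q[:2]*1e3,1),round(np.degrees(q[2]),1),round(f,3))
E
```

```text
time_s: 11.3
eef_pos: [0.451, -0.0124, 0.1597]
eef_rot: [[0.517, -0.001, -0.856], [0.856, -0.002, 0.517], [-0.002, -1.0, 0.0]]
wrist_force: [0.7, 0.1, -0.2]
width: 0.0721
[ 0.4511 -0.0122  0.1597]
[442.6   4.3] 150.8 0.464
```

View pics/w8.png

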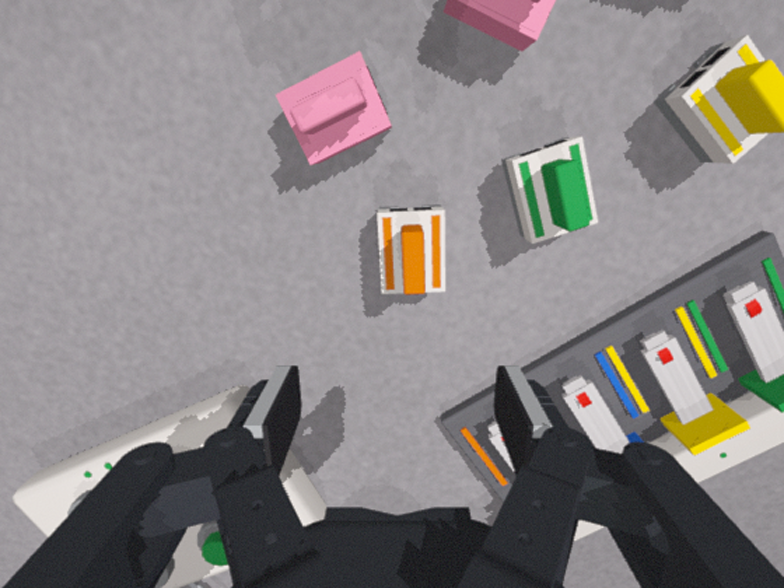

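Run:
```python
from h import *
c=robot.camera("wrist");print(blobs(c,"orange",20))
p=c["pixels"];print(p[184,294],p[150:215:6,294].tolist());print(cv2.cvtColor(p[184:185,294:295].copy(),cv2.COLOR_RGB2HSV))
```

```text
[([311.0, 181.0], [309, 154, 5, 51, 196]), ([277.1, 182.3], [274, 156, 7, 51, 241]), ([294.4, 184.2], [287, 161, 16, 49, 514]), ([345.0, 325.6], [329, 305, 33, 42, 205])]
[227 134  18] [[185, 181, 178], [223, 217, 214], [177, 95, 3], [227, 130, 0], [228, 133, 4], [227, 132, 2], [228, 135, 6], [227, 134, 13], [228, 134, 12], [227, 132, 0], [143, 105, 94]]
[[[ 17 235 227]]]
```

```bash
sed -i 's/"orange":(6,17,160,120)/"orange":(5,22,150,90)/; s/"yellow":(22,34,150,120)/"yellow":(23,35,140,90)/' h.py
python3 - <<'E'
from h import *
c=robot.camera("wrist")
for k,x in(("orange",(.457,-.013)),("green",(.456,.104)),("yellow",(.4625,.222))):
    q,f=fit(c,k,x);print(k,np.round(q[:2]*1e3,1),round(np.degrees(q[2]),1),round(f,3))
q,f=fit(c,"orange",(.457,-.013))
to((q[0],q[1],.07),q[2]+np.pi/2)
E
```

```text
orange [442.5   4.3] -28.9 0.134
green [454.9 105.4] -12.2 0.11
yellow [464.5 221.9] 20.7 0.108
d_tool mm [10.5 89.5 15.6] rot [-0.001 -0.04  -0.003] deg [-0.  -2.3 -0.2] t 11.45
```

```bash
python3 -m crank '{"translation":[[5,25,10],[5,25,5],[0,5,0],[0,0,0]],"rot":[[0,-0.04,0],[0,0,0],[0,0,0],[0,0,0]]}' 0;  python3 - <<'E'
from h import *
c=robot.camera("wrist");save(c,"w9.png",f=1.4)
s=robot.sense();print(np.round(s["eef_pos"],4),s["width"])
q,f=fit(c,"orange",(.443,.004));print(np.round(q[:2]*1e3,1),round(np.degrees(q[2]),1),round(f,3))
to((q[0],q[1],.033),q[2]+np.pi/2)
E
```

```text
time_s: 11.95
eef_pos: [0.4456, 0.0062, 0.1033]
eef_rot: [[0.478, 0.002, -0.878], [0.878, -0.0, 0.478], [0.001, -1.0, -0.002]]
wrist_force: [-0.4, -0.5, -1.3]
width: 0.0853
[0.4458 0.0063 0.1035] 0.08533529583058315
[443.4   4.2] -28.2 0.127
d_tool mm [-3.1 70.5  1.2] rot [ 0.002 -0.007  0.001] deg [ 0.1 -0.4  0.1] t 12.0
```

View pics/w9.png

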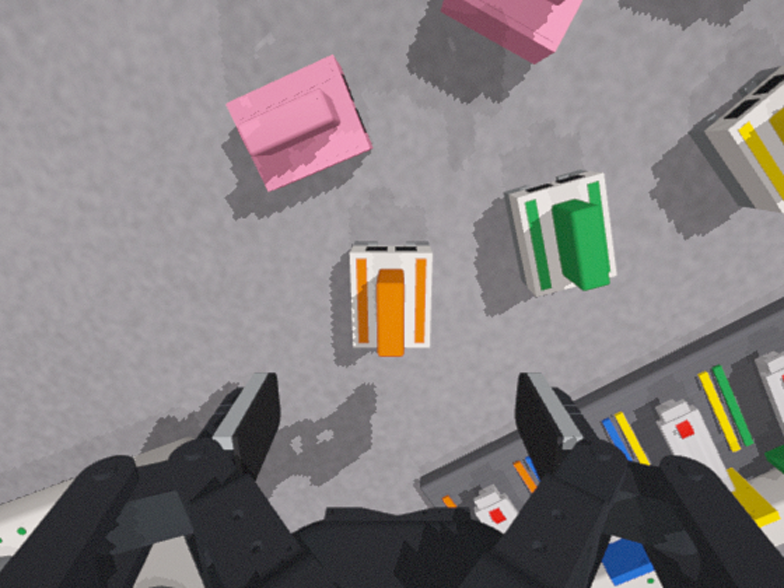

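```bash
python3 -m crank '{"translation":[[-3,25,1],[0,30,0],[0,12,0],[0,2,0],[0,0,0]],"rot":[[0.002,-0.007,0.001],[0,0,0],[0,0,0],[0,0,0],[0,0,0]]}' 0;  python3 - <<'E'
from h import *
c=robot.camera("wrist");save(c,"w10.png",(100,120,460,390),2.2)
s=robot.sense();print(np.round(s["eef_pos"],4),s["width"])
q,f=fit(c,"orange",(.443,.004));print(np.round(q[:2]*1e3,1),round(np.degrees(q[2]),1),round(f,3))
to((q[0],q[1],.034),q[2]+np.pi/2)
E
```

```text
time_s: 12.62
eef_pos: [0.4491, 0.0029, 0.0364]
eef_rot: [[0.474, 0.011, -0.88], [0.88, 0.001, 0.475], [0.006, -1.0, -0.009]]
wrist_force: [0.5, 0.4, -0.0]
width: 0.0853
[0.4491 0.0029 0.0365] 0.08558230525650189
[443.5   4. ] -27.7 0.099
d_tool mm [-1.7  2.5  5.5] rot [ 0.01  -0.012  0.006] deg [ 0.6 -0.7  0.4] t 12.675
```

View pics/w10.png

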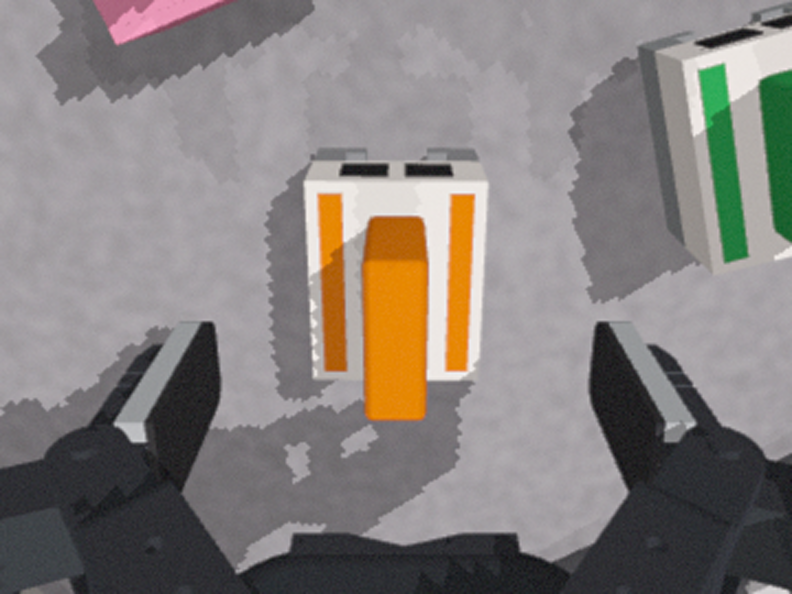

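```bash
python3 -m crank '{"translation":[[-2,2,5],[0,0,1],[0,0,0]],"rot":[[0.01,-0.012,0.006],[0,0,0],[0,0,0]]}' 0; python3 -m crank '{"translation":[[0,0,0],[0,0,0],[0,0,0],[0,0,0],[0,0,0]],"rot":[[0,0,0],[0,0,0],[0,0,0],[0,0,0],[0,0,0]]}' 255
python3 - <<'E'
from h import *
c=robot.camera("wrist");save(c,"w11.png",(100,120,460,390),2.2)
E
```

```text
time_s: 13.05
eef_pos: [0.4433, 0.0039, 0.0354]
eef_rot: [[0.464, 0.001, -0.886], [0.886, 0.001, 0.464], [0.001, -1.0, -0.001]]
wrist_force: [0.2, 0.7, 0.2]
width: 0.0856
time_s: 13.68
eef_pos: [0.4434, 0.0039, 0.0356]
eef_rot: [[0.464, 0.002, -0.886], [0.886, 0.0, 0.464], [0.001, -1.0, -0.001]]
wrist_force: [-0.0, -0.3, 1.0]
width: 0.0128
```

View pics/w11.png

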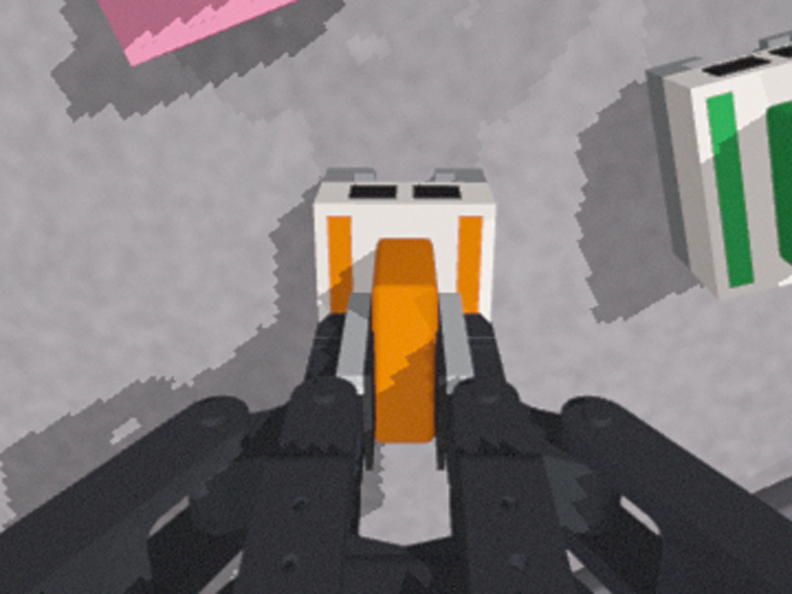

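```bash
python3 -m crank '{"translation":[[0,-15,0],[0,-30,0],[0,0,-25],[0,0,-30],[0,0,0]],"rot":[[0,0,0],[0,0,0],[0,-0.17,0],[0,-0.17,0],[0,-0.17,0]]}' 255
python3 - <<'E'
from h import *
to((.5532,-.0108,.0521),np.pi/2+.062)
E
```

```text
time_s: 14.35
eef_pos: [0.4941, -0.0177, 0.0812]
eef_rot: [[-0.044, -0.002, -0.999], [0.999, -0.002, -0.044], [-0.002, -1.0, 0.002]]
wrist_force: [-0.3, 0.4, -1.4]
width: 0.0125
d_tool mm [  4.3  29.  -59.4] rot [-0.002 -0.018 -0.002] deg [-0.1 -1.  -0.1] t 14.35
```

```bash
python3 -m crank '{"translation":[[4,0,-30],[0,10,-29],[0,10,0],[0,7,0],[0,0,0]],"rot":[[0,-0.018,0],[0,0,0],[0,0,0],[0,0,0],[0,0,0]]}' 255
python3 - <<'E'
from h import *
to((.5532,-.0108,.0521),np.pi/2+.062)
c=robot.camera("wrist");save(c,"w12.png",f=1.4)
E
```

```text
time_s: 14.98
eef_pos: [0.55, -0.0126, 0.0513]
eef_rot: [[-0.062, -0.009, -0.998], [0.998, -0.003, -0.062], [-0.003, -1.0, 0.009]]
wrist_force: [-0.3, 0.6, -1.0]
width: 0.0127
d_tool mm [ 1.6 -0.9 -3.3] rot [-0.009  0.    -0.003] deg [-0.5  0.  -0.2] t 14.975
```

View pics/w12.png

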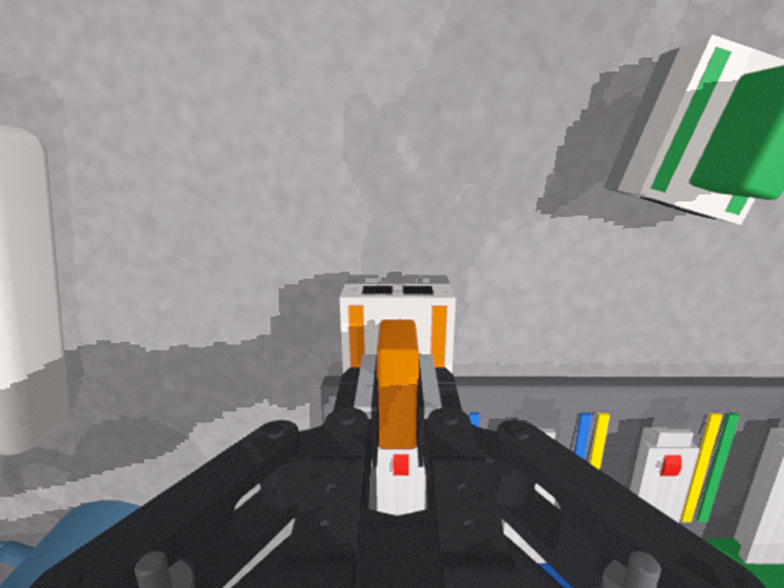

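```bash
cat > lat.py <<'E'
from rack import *
def lateral():
    """from visible catches: position in tool frame of each red catch (z=.0298)"""
    c=robot.camera("wrist");s=robot.sense();Rt=np.array(s["eef_rot"]);p=np.array(s["eef_pos"])
    for b in blobs(c,"red",15):
        if b[0][1]>230 or 1:
            X=atz(c,b[0],.0298);d=Rt.T@(X-p)*1e3
            if .55<X[0]<.68 and -.1<X[1]<.26: print("catch",np.round(X*1e3,1),"tool",np.round(d,1),b[1][4])
E
python3 -c "
from lat import *
lateral()"
```

```text
catch [612.8  -7.   29.8] tool [  1.6  21.6 -62.7] 144
catch [604.6 124.4  29.8] tool [133.4  21.2 -62.7] 168
```

```bash
python3 -m crank '{"translation":[[2,-1,-3],[0,0,-5],[0,0,0]],"rot":[[-0.009,0,-0.003],[0,0,0],[0,0,0]]}' 255
python3 - <<'E'
from lat import *
lateral()
to((.6495,-.0048,.0521),np.pi/2+.062)
E
```

```text
time_s: 15.45
eef_pos: [0.5591, -0.0096, 0.0539]
eef_rot: [[-0.063, 0.003, -0.998], [0.998, 0.001, -0.063], [0.0, -1.0, -0.003]]
wrist_force: [-0.3, 0.1, -2.1]
width: 0.0129
catch [604.6 124.5  29.8] tool [131.   24.2 -54.2] 166
catch [617.3  -6.7  29.8] tool [ -0.7  24.2 -58.6] 26
d_tool mm [ -0.8   2.  -90.9] rot [0.002 0.001 0.   ] deg [0.1 0.  0. ] t 15.5
```

```bash
python3 -m crank '{"translation":[[-1,2,-8],[0,1,-8],[0,0,-8],[0,0,-3],[0,0,0]],"rot":[[0,0,0],[0,0,0],[0,0,0],[0,0,0],[0,0,0]]}' 255
python3 - <<'E'
from lat import *
lateral()
to((.6495,-.0048,.0521),np.pi/2+.062)
E
```

```text
time_s: 16.12
eef_pos: [0.5832, -0.0095, 0.0509]
eef_rot: [[-0.062, -0.007, -0.998], [0.998, -0.002, -0.062], [-0.002, -1.0, 0.007]]
wrist_force: [0.2, 0.2, 0.1]
width: 0.0129
catch [608.8  58.7  29.8] tool [ 66.6  20.7 -29.9] 173
catch [605.  124.5  29.8] tool [132.5  20.6 -30.2] 202
d_tool mm [  0.6  -1.7 -66.4] rot [-0.007  0.    -0.002] deg [-0.4  0.  -0.1] t 16.175
```

```bash
python3 -m crank '{"translation":[[0.6,-1,-10],[0,0,-10],[0,0,-10],[0,0,-10],[0,0,-10]],"rot":[[-0.007,0,-0.002],[0,0,0],[0,0,0],[0,0,0],[0,0,0]]}' 255
python3 - <<'E'
from lat import *
lateral()
to((.6495,-.0048,.0521),np.pi/2+.062)
E
```

```text
time_s: 16.8
eef_pos: [0.636, -0.0059, 0.0516]
eef_rot: [[-0.062, -0.001, -0.998], [0.998, 0.0, -0.062], [0.0, -1.0, 0.001]]
wrist_force: [-0.8, 0.2, 1.9]
width: 0.0129
catch [609.3  58.8  29.8] tool [66.1 21.9 24.6] 245
catch [605.2 124.6  29.8] tool [132.   22.   24.5] 267
d_tool mm [  0.2  -0.3 -11.7] rot [ 0.002 -0.     0.001] deg [ 0.1 -0.   0. ] t 16.85
```

```bash
python3 -m crank '{"translation":[[0,0,-7],[0,0,-5],[0,0,-4],[0,0,-4]],"rot":[[0,0,0],[0,0,0],[0,0,0],[0,0,0]]}' 255
python3 - <<'E'
from lat import *
to((.6495,-.0048,.0521),np.pi/2+.062)
c=robot.camera("wrist");save(c,"w13.png",f=1.4)
E
```

```text
time_s: 17.35
eef_pos: [0.6515, -0.0049, 0.0509]
eef_rot: [[-0.063, -0.014, -0.998], [0.998, -0.003, -0.063], [-0.002, -1.0, 0.014]]
wrist_force: [-12.5, -0.3, 14.5]
width: 0.0129
d_tool mm [ 0.2 -1.2  2. ] rot [-0.014  0.001 -0.002] deg [-0.8  0.  -0.1] t 17.35
```

View pics/w13.png

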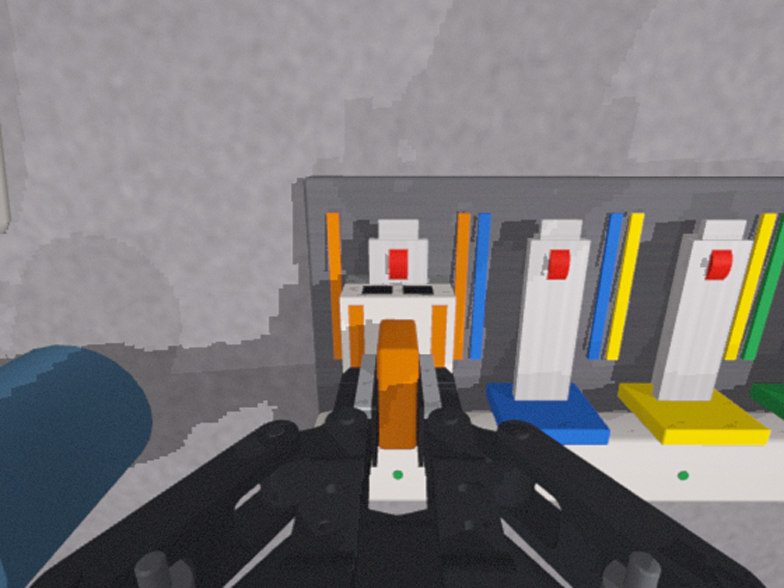

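```bash
python3 -m crank '{"translation":[[0,0,0],[0,0,0],[0,0,0],[0,0,0]],"rot":[[0,0,0],[0,0,0],[0,0,0],[0,0,0]]}' 165;  python3 -m crank '{"translation":[[0,-20,0],[0,-40,10],[0,-40,40],[40,0,40],[40,0,50]],"rot":[[0,0,0],[0,0,0],[0,0,0],[0,0,0],[0,0,0]]}' 0
python3 - <<'E'
from lat import *
to((.6495,-.0048,.0521),np.pi/2+.062)
c=robot.camera("wrist");save(c,"w14.png",f=1.4)
for k,x in(("orange",(.6495,-.0048)),("green",(.456,.104)),("yellow",(.4625,.222))):
  try:
    q,f=fit(c,k,x,.015 if k=="orange" else 0);print(k,np.round(q[:2]*1e3,1),round(np.degrees(q[2]),1),round(f,3))
  except Exception as e: print(k,e)
E
```

```text
time_s: 17.9
eef_pos: [0.6534, -0.0046, 0.0515]
eef_rot: [[-0.063, -0.01, -0.998], [0.998, -0.002, -0.063], [-0.002, -1.0, 0.011]]
wrist_force: [0.3, -0.3, 0.1]
width: 0.0304
time_s: 18.52
eef_pos: [0.5135, 0.0663, 0.1608]
eef_rot: [[-0.053, 0.002, -0.999], [0.999, -0.0, -0.053], [-0.0, -1.0, -0.002]]
wrist_force: [-0.2, 0.7, 0.3]
width: 0.0855
d_tool mm [ -78.1  109.  -131.8] rot [ 0.002 -0.009 -0.   ] deg [ 0.1 -0.5 -0. ] t 18.525
orange [650.9  -6.3] 3.3 0.249
green [456.4 108.3] -12.0 0.228
yellow [462.9 220.3] 19.2 0.151
```

View pics/w14.png

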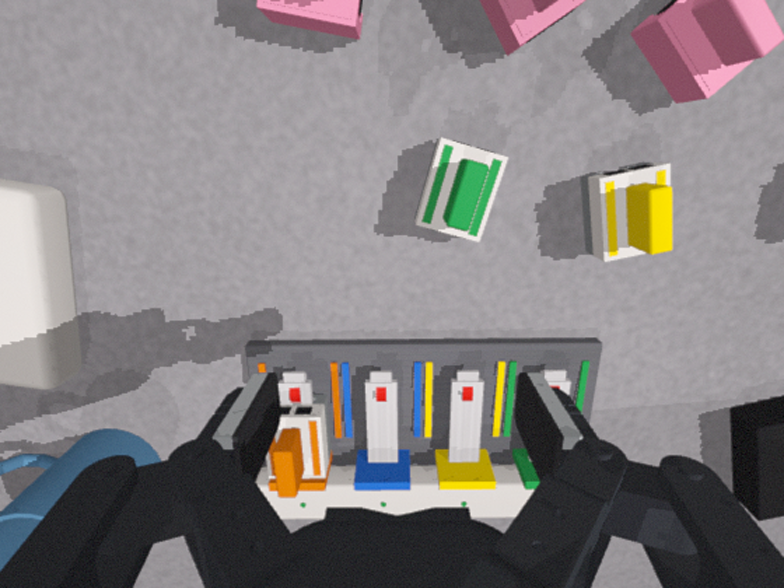

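Run:
```python
from lat import *
to((.456,.107,.105),np.pi/2-.23)
```

```text
d_tool mm [38.2 56.2 44. ] rot [-0.009  0.295 -0.   ] deg [-0.5 16.9 -0. ] t 18.575
```

```bash
python3 -m crank '{"translation":[[20,20,20],[18,30,24],[0,5,0],[0,0,0]],"rot":[[0,0,0],[0,0.15,0],[0,0.145,0],[0,0,0]]}' 0
python3 - <<'E'
from lat import *
c=robot.camera("wrist");save(c,"w15.png",f=1.4)
for k,x in(("green",(.456,.107)),("yellow",(.4625,.222))):
    q,f=fit(c,k,x);print(k,np.round(q[:2]*1e3,1),round(np.degrees(q[2]),1),round(f,3))
    to((q[0],q[1],.035),q[2]+np.pi/2)
E
```

```text
time_s: 19.08
eef_pos: [0.4567, 0.1112, 0.1103]
eef_rot: [[0.229, 0.001, -0.973], [0.973, 0.004, 0.229], [0.004, -1.0, 0.0]]
wrist_force: [0.5, 0.2, 0.2]
width: 0.0849
green [456.1 104.1] -13.3 0.121
d_tool mm [-7.5 75.3 -1.1] rot [-0.     0.002  0.004] deg [-0.   0.1  0.3] t 19.125
yellow [462.6 221.2] 193.9 0.145
d_tool mm [108.   75.8  19.3] rot [-6.000e-03  2.668e+00  1.000e-03] deg [-3.000e-01  1.529e+02  1.000e-01] t 19.125
```

View pics/w15.png

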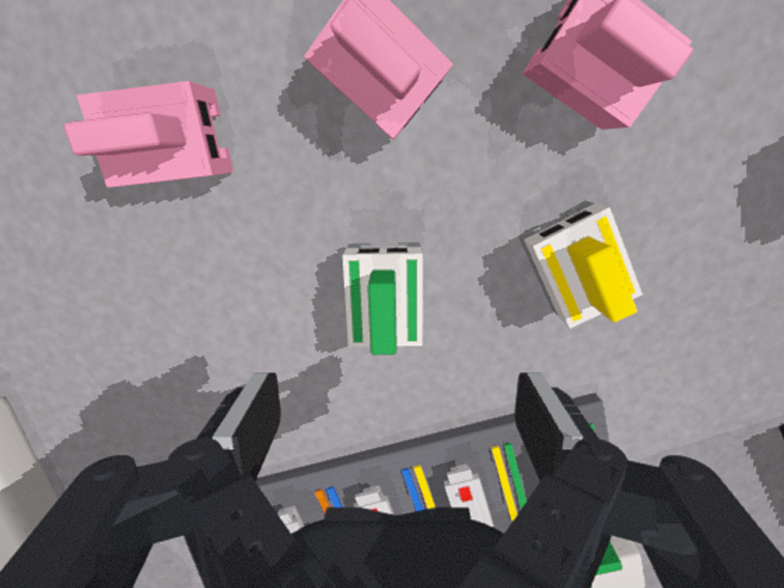

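```bash
python3 -m crank '{"translation":[[-7,30,0],[0,25,0],[0,12,0],[0,5,0],[0,0,0]],"rot":[[0,0,0.004],[0,0,0],[0,0,0],[0,0,0],[0,0,0]]}' 0;  python3 - <<'E'
from h import *
c=robot.camera("wrist");save(c,"w16.png",(100,120,460,390),2.2)
q,f=fit(c,"green",(.456,.104));print(np.round(q[:2]*1e3,1),round(np.degrees(q[2]),1),round(f,3))
to((q[0],q[1],.035),q[2]+np.pi/2)
E
```

```text
time_s: 19.75
eef_pos: [0.4617, 0.1051, 0.0399]
eef_rot: [[0.221, 0.01, -0.975], [0.975, 0.005, 0.221], [0.008, -1.0, -0.009]]
wrist_force: [0.1, -0.6, 0.3]
width: 0.0855
[456.7 103.8] -12.2 0.093
d_tool mm [-2.4  5.   4.8] rot [ 0.009 -0.011  0.008] deg [ 0.5 -0.6  0.4] t 19.8
```

View pics/w16.png

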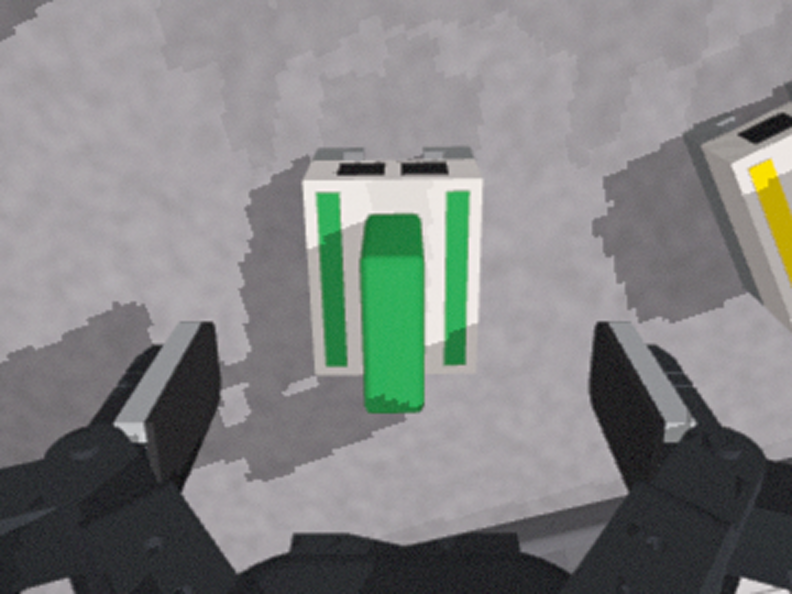

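```bash
python3 -m crank '{"translation":[[-2,3,5],[0,1,1],[0,0,0]],"rot":[[0.009,-0.011,0.008],[0,0,0],[0,0,0]]}' 0; python3 -m crank '{"translation":[[0,0,0],[0,0,0],[0,0,0],[0,0,0],[0,0,0]],"rot":[[0,0,0],[0,0,0],[0,0,0],[0,0,0],[0,0,0]]}' 255
```

```text
time_s: 20.18
eef_pos: [0.4558, 0.1045, 0.0369]
eef_rot: [[0.21, 0.001, -0.978], [0.978, 0.0, 0.21], [0.001, -1.0, -0.001]]
wrist_force: [0.6, 0.2, -0.2]
width: 0.0855
time_s: 20.8
eef_pos: [0.4559, 0.1044, 0.0371]
eef_rot: [[0.21, 0.002, -0.978], [0.978, 0.0, 0.21], [0.0, -1.0, -0.002]]
wrist_force: [-0.6, -1.4, 0.5]
width: 0.0127
```

```bash
python3 -m crank '{"translation":[[0,-15,0],[0,-25,-15],[0,0,-30],[0,0,-30],[0,0,-5]],"rot":[[0,0,0],[0,0,0],[0,-0.09,0],[0,-0.09,0],[0,-0.09,0]]}' 255
python3 - <<'E'
from h import *
to((.5424,.1869,.060),np.pi/2+.062)
E
```

```text
time_s: 21.42
eef_pos: [0.5349, 0.0903, 0.0776]
eef_rot: [[-0.068, -0.002, -0.998], [0.998, -0.002, -0.068], [-0.002, -1.0, 0.002]]
wrist_force: [-0.2, 0.3, -1.1]
width: 0.0123
d_tool mm [ 95.9  17.4 -14.1] rot [-0.002  0.006 -0.002] deg [-0.1  0.4 -0.1] t 21.425
```

```bash
python3 -m crank '{"translation":[[25,0,-7],[35,0,-5],[30,5,0],[5,10,0],[0,0,0]],"rot":[[0,0.006,0],[0,0,0],[0,0,0],[0,0,0],[0,0,0]]}' 255
python3 - <<'E'
from lat import *
lateral()
to((.6372,.1928,.0535),np.pi/2+.062)
E
```

```text
time_s: 22.05
eef_pos: [0.5405, 0.1835, 0.0593]
eef_rot: [[-0.057, -0.006, -0.998], [0.998, -0.006, -0.057], [-0.006, -1.0, 0.007]]
wrist_force: [-0.4, -0.1, -0.2]
width: 0.0125
catch [612.9  -6.5  29.8] tool [-193.7   30.6  -61.3] 173
catch [608.8  59.   29.8] tool [-128.    30.3  -60.9] 162
catch [603.6 190.6  29.8] tool [  3.6  29.5 -63.2] 67
d_tool mm [  3.8   5.6 -96.7] rot [-0.006 -0.005 -0.005] deg [-0.3 -0.3 -0.3] t 22.1
```

```bash
python3 -m crank '{"translation":[[3.5,4,0],[0.5,2,-4],[0,0,0]],"rot":[[-0.006,-0.005,-0.005],[0,0,0],[0,0,0]]}' 255
python3 - <<'E'
from lat import *
lateral()
to((.6372,.1928,.0535),np.pi/2+.062)
E
```

```text
time_s: 22.48
eef_pos: [0.5455, 0.1844, 0.0534]
eef_rot: [[-0.058, 0.001, -0.998], [0.998, -0.003, -0.058], [-0.003, -1.0, -0.001]]
wrist_force: [0.0, -1.2, -1.7]
width: 0.0126
catch [613.1  -4.3  29.8] tool [-192.3   24.1  -56.8] 92
catch [608.6  59.   29.8] tool [-128.8   24.   -56. ] 170
catch [603.8 190.7  29.8] tool [  2.9  23.6 -58.9] 60
d_tool mm [  3.   -0.1 -92.3] rot [ 0.    -0.004 -0.003] deg [ 0.  -0.2 -0.2] t 22.525
```

```bash
python3 -m crank '{"translation":[[3.5,0,0],[1,0,-2],[0,0,0]],"rot":[[0,-0.004,-0.003],[0,0,0],[0,0,0]]}' 255
python3 - <<'E'
from lat import *
lateral()
to((.6372,.1928,.0535),np.pi/2+.062)
E
```

```text
time_s: 22.9
eef_pos: [0.5472, 0.1894, 0.0537]
eef_rot: [[-0.062, 0.001, -0.998], [0.998, 0.001, -0.062], [0.001, -1.0, -0.001]]
wrist_force: [0.4, -0.4, -1.3]
width: 0.0127
catch [608.5  59.2  29.8] tool [-133.8   23.8  -53.2] 169
catch [605.  190.9  29.8] tool [ -2.1  23.9 -57.8] 30
d_tool mm [ -2.2   0.2 -90.1] rot [0.    0.    0.001] deg [0. 0. 0.] t 22.95
```

```bash
python3 -m crank '{"translation":[[-1.5,0,-8],[0,0,-8],[0,0,-8],[0,0,-3],[0,0,0]],"rot":[[0,0,0],[0,0,0],[0,0,0],[0,0,0],[0,0,0]]}' 255
python3 - <<'E'
from lat import *
lateral()
to((.6372,.1928,.0535),np.pi/2+.062)
E
```

```text
time_s: 23.58
eef_pos: [0.5763, 0.1893, 0.0538]
eef_rot: [[-0.062, 0.0, -0.998], [0.998, 0.001, -0.062], [0.001, -1.0, -0.0]]
wrist_force: [-0.3, 0.3, -0.1]
width: 0.0126
catch [609.1  59.2  29.8] tool [-132.    24.   -24.8] 204
catch [605.  124.8  29.8] tool [-66.2  24.  -24.8] 187
d_tool mm [ -0.3   0.4 -61.1] rot [ 0.    -0.     0.001] deg [ 0. -0.  0.] t 23.625
```

Aligned to within 0.3 mm; slide home.

```bash
python3 -m crank '{"translation":[[0,0,-12],[0,0,-12],[0,0,-12],[0,0,-10],[0,0,-7]],"rot":[[0,0,0],[0,0,0],[0,0,0],[0,0,0],[0,0,0]]}' 255;  python3 -m crank '{"translation":[[0,0,-6],[0,0,-5],[0,0,-4],[0,0,-5]],"rot":[[0,0,0],[0,0,0],[0,0,0],[0,0,0]]}' 255
python3 - <<'E'
from lat import *
to((.6372,.1928,.0535),np.pi/2+.062)
c=robot.camera("wrist");save(c,"w17.png",f=1.4)
E
```

```text
time_s: 24.25
eef_pos: [0.6288, 0.1929, 0.0537]
eef_rot: [[-0.064, -0.003, -0.998], [0.998, -0.001, -0.064], [-0.0, -1.0, 0.003]]
wrist_force: [-1.7, -0.0, -0.4]
width: 0.0129
time_s: 24.75
eef_pos: [0.6387, 0.1936, 0.0526]
eef_rot: [[-0.066, -0.025, -0.998], [0.998, -0.007, -0.066], [-0.006, -1.0, 0.025]]
wrist_force: [-13.8, -3.0, 14.2]
width: 0.0126
d_tool mm [-0.7 -0.8  1.6] rot [-0.025  0.004 -0.006] deg [-1.5  0.2 -0.3] t 24.75
```

View pics/w17.png

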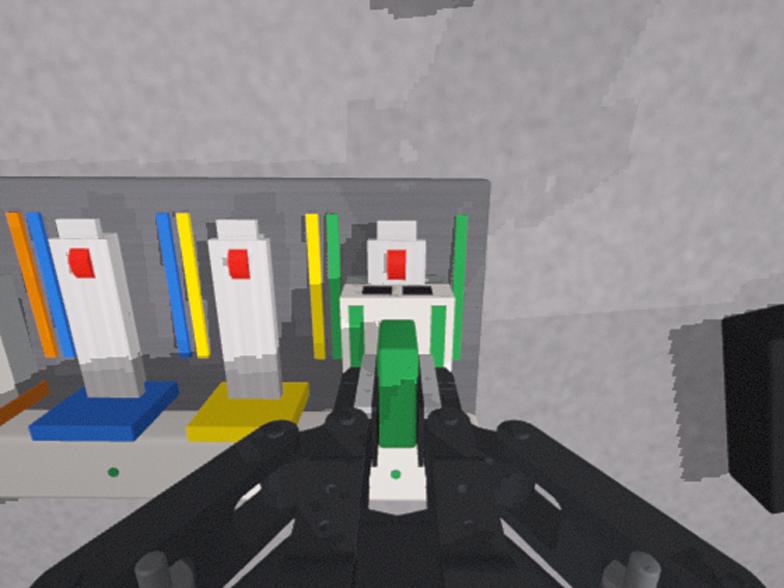

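```bash
python3 -m crank '{"translation":[[0,0,0],[0,0,0],[0,0,0],[0,0,0]],"rot":[[0,0,0],[0,0,0],[0,0,0],[0,0,0]]}' 165;  python3 -m crank '{"translation":[[0,-20,0],[0,-40,10],[10,-10,50],[10,0,50],[10,0,45]],"rot":[[0,0,0],[-0.02,0,0],[0,-0.08,0],[0,-0.1,0],[0,0,0]]}' 0
python3 - <<'E'
from lat import *
c=robot.camera("wrist");save(c,"w18.png",f=1.4)
print(np.round(robot.sense()["eef_pos"],4))
for k,x in(("green",(.637,.193)),("yellow",(.4625,.222)),("blue",(.442,.378))):
  try:
    q,f=fit(c,k,x,.015 if k=="green" else 0);print(k,np.round(q[:2]*1e3,1),round(np.degrees(q[2]),1),round(f,3))
    to((q[0],q[1],.035),q[2]+np.pi/2)
  except Exception as e: print(k,e)
E
```

```text
time_s: 25.3
eef_pos: [0.6404, 0.1939, 0.0533]
eef_rot: [[-0.066, -0.022, -0.998], [0.998, -0.006, -0.066], [-0.005, -1.0, 0.023]]
wrist_force: [-0.7, -0.4, -0.3]
width: 0.0303
time_s: 25.92
eef_pos: [0.4869, 0.2039, 0.1311]
eef_rot: [[-0.243, 0.01, -0.97], [0.97, 0.002, -0.243], [-0.001, -1.0, -0.01]]
wrist_force: [0.8, -0.1, -0.7]
width: 0.0856
[0.4786 0.2029 0.1309]
green [618.  191.6] 0.9 0.52
d_tool mm [ -45.3   96.1 -132.1] rot [ 0.001  0.235 -0.003] deg [ 0.1 13.5 -0.2] t 25.975
yellow [463.9 220. ] 17.7 0.117
d_tool mm [20.5 95.8 10. ] rot [ 0.001 -0.057 -0.003] deg [ 0.1 -3.3 -0.2] t 25.975
blue [441.9 377.9] 15.8 0.139
d_tool mm [179.   95.4  -7.9] rot [ 0.001 -0.025 -0.003] deg [ 0.1 -1.4 -0.2] t 25.975
```

View pics/w18.png

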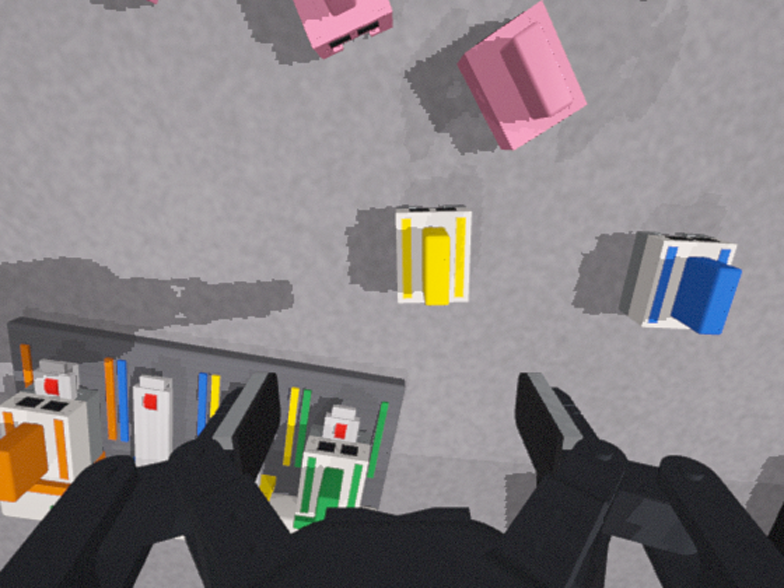

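```bash
python3 -m crank '{"translation":[[12,20,7],[9,30,4],[0,8,0],[0,0,0]],"rot":[[0,-0.02,0],[0,0,0],[0,0,0],[0,0,0]]}' 0
python3 - <<'E'
from lat import *
c=robot.camera("wrist")
q,f=fit(c,"yellow",(.464,.221));print(np.round(q[:2]*1e3,1),round(np.degrees(q[2]),1),round(f,3))
to((q[0],q[1],.035),q[2]+np.pi/2)
E
```

```text
time_s: 26.48
eef_pos: [0.4654, 0.2224, 0.0771]
eef_rot: [[-0.27, 0.011, -0.963], [0.963, 0.0, -0.27], [-0.003, -1.0, -0.011]]
wrist_force: [0.9, -0.3, 0.8]
width: 0.0859
[464.3 220.2] 15.9 0.105
d_tool mm [-1.8 42.4  2.3] rot [ 0.011 -0.004 -0.002] deg [ 0.7 -0.2 -0.1] t 26.525
```

```bash
python3 -m crank '{"translation":[[-2,20,2],[0,15,1],[0,5,0],[0,1,0],[0,0,0]],"rot":[[0.011,0,0],[0,0,0],[0,0,0],[0,0,0],[0,0,0]]}' 0;  python3 - <<'E'
from h import *
c=robot.camera("wrist");save(c,"w19.png",(100,120,460,390),2.2)
q,f=fit(c,"yellow",(.464,.2205));print(np.round(q[:2]*1e3,1),round(np.degrees(q[2]),1),round(f,3))
to((q[0],q[1],.035),q[2]+np.pi/2)
E
```

```text
time_s: 27.15
eef_pos: [0.4664, 0.2185, 0.0354]
eef_rot: [[-0.266, 0.004, -0.964], [0.964, -0.002, -0.266], [-0.003, -1.0, -0.003]]
wrist_force: [0.3, 0.3, 0.5]
width: 0.0853
[464.9 220.3] 15.5 0.098
d_tool mm [2.2 0.5 1.1] rot [ 0.003 -0.001 -0.003] deg [ 0.2 -0.1 -0.1] t 27.2
```

View pics/w19.png

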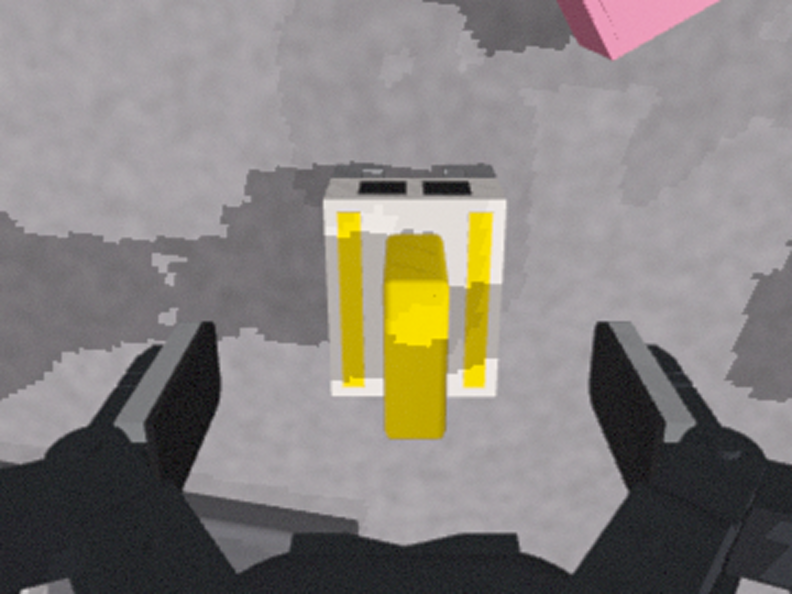

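```bash
python3 -m crank '{"translation":[[2.5,0,1],[0,0,0]],"rot":[[0.003,0,0],[0,0,0]]}' 0; python3 -m crank '{"translation":[[0,0,0],[0,0,0],[0,0,0],[0,0,0],[0,0,0]],"rot":[[0,0,0],[0,0,0],[0,0,0],[0,0,0],[0,0,0]]}' 255
```

```text
time_s: 27.45
eef_pos: [0.4651, 0.2212, 0.036]
eef_rot: [[-0.266, 0.002, -0.964], [0.964, -0.001, -0.266], [-0.002, -1.0, -0.001]]
wrist_force: [-0.1, -0.2, -0.1]
width: 0.0856
time_s: 28.08
eef_pos: [0.4652, 0.2211, 0.0364]
eef_rot: [[-0.266, 0.002, -0.964], [0.964, -0.002, -0.266], [-0.002, -1.0, -0.002]]
wrist_force: [0.6, -1.1, 1.2]
width: 0.0129
```

```bash
python3 -m crank '{"translation":[[0,-15,0],[0,-30,0],[0,-25,-10],[0,0,-30],[0,0,-20]],"rot":[[0,0,0],[0,0,0],[0,0.07,0],[0,0.07,0],[0,0.07,0]]}' 255
python3 - <<'E'
from h import *
to((.5465,.121,.1),np.pi/2+.062)
E
```

```text
time_s: 28.7
eef_pos: [0.5225, 0.2317, 0.1116]
eef_rot: [[-0.056, -0.002, -0.998], [0.998, -0.003, -0.056], [-0.003, -1.0, 0.002]]
wrist_force: [-0.3, -0.4, -1.9]
width: 0.0127
d_tool mm [-111.8   11.9  -17.8] rot [-0.002 -0.006 -0.003] deg [-0.1 -0.4 -0.2] t 28.7
```

```bash
python3 -m crank '{"translation":[[-40,0,-5],[-40,0,-5],[-30,15,-5],[-2,20,0],[0,5,0]],"rot":[[0,-0.006,0],[0,0,0],[0,0,0],[0,0,0],[0,0,0]]}' 255
python3 - <<'E'
from lat import *
lateral()
to((.6413,.1269,.0528),np.pi/2+.062)
E
```

```text
time_s: 29.32
eef_pos: [0.5467, 0.1176, 0.0751]
eef_rot: [[-0.059, 0.001, -0.998], [0.998, 0.0, -0.059], [-0.0, -1.0, -0.001]]
wrist_force: [0.2, -0.7, -1.9]
width: 0.0127
catch [612.5  -6.7  29.8] tool [-127.8   45.4  -58. ] 138
catch [604.4  59.   29.8] tool [-61.7  45.4 -53.8] 32
catch [597.3 190.5  29.8] tool [ 70.   45.3 -54.6] 45
d_tool mm [  3.8  22.4 -94.7] rot [ 0.002 -0.003 -0.001] deg [ 0.1 -0.1 -0. ] t 29.375
```

```bash
python3 -m crank '{"translation":[[4,12,0],[0,9,0],[0,2,0],[0,0,0]],"rot":[[0,-0.003,0],[0,0,0],[0,0,0],[0,0,0]]}' 255
python3 - <<'E'
from lat import *
lateral()
to((.6413,.1269,.0528),np.pi/2+.062)
E
```

```text
time_s: 29.88
eef_pos: [0.547, 0.1246, 0.0521]
eef_rot: [[-0.066, 0.003, -0.998], [0.998, 0.002, -0.066], [0.002, -1.0, -0.003]]
wrist_force: [-1.0, -0.0, -1.5]
width: 0.0123
catch [612.5  -6.8  29.8] tool [-135.4   22.3  -56.7] 174
catch [606.  124.7  29.8] tool [ -3.8  22.6 -58.8] 118
d_tool mm [ -3.9  -0.3 -94.3] rot [0.003 0.004 0.002] deg [0.2 0.2 0.1] t 29.925
```

```bash
python3 -m crank '{"translation":[[-3,0,0],[0,0,0],[0,0,0]],"rot":[[0.003,0.004,0],[0,0,0],[0,0,0]]}' 255
python3 - <<'E'
from lat import *
lateral()
to((.6413,.1269,.0528),np.pi/2+.062)
E
```

```text
time_s: 30.3
eef_pos: [0.5477, 0.1212, 0.0527]
eef_rot: [[-0.061, 0.001, -0.998], [0.998, 0.002, -0.061], [0.002, -1.0, -0.001]]
wrist_force: [0.4, 0.5, -2.0]
width: 0.0127
catch [612.8  -6.8  29.8] tool [-131.6   22.8  -57.1] 174
catch [606.6 124.8  29.8] tool [  0.1  23.  -59. ] 100
d_tool mm [  0.1   0.  -93.8] rot [ 0.001 -0.001  0.001] deg [ 0.1 -0.1  0.1] t 30.35
```

```bash
python3 -m crank '{"translation":[[0,0,-9],[0,0,-10],[0,0,-10],[0,0,-3],[0,0,0]],"rot":[[0,0,0],[0,0,0],[0,0,0],[0,0,0],[0,0,0]]}' 255
python3 - <<'E'
from lat import *
lateral()
to((.6413,.1269,.0528),np.pi/2+.062)
E
```

```text
time_s: 30.98
eef_pos: [0.5822, 0.1232, 0.0529]
eef_rot: [[-0.06, 0.001, -0.998], [0.998, 0.002, -0.06], [0.002, -1.0, -0.001]]
wrist_force: [-0.2, -0.3, -0.5]
width: 0.0127
catch [612.8  -6.8  29.8] tool [-131.6   22.9  -22.7] 207
catch [609.   59.   29.8] tool [-65.7  23.  -22.8] 188
catch [600.9 190.5  29.8] tool [ 66.   23.3 -22.7] 175
d_tool mm [  0.1   0.2 -59.2] rot [ 0.001 -0.001  0.002] deg [ 0.1 -0.1  0.1] t 31.025
```

```bash
python3 -m crank '{"translation":[[0,0,-12],[0,0,-12],[0,0,-12],[0,0,-10],[0,0,-7]],"rot":[[0,0,0],[0,0,0],[0,0,0],[0,0,0],[0,0,0]]}' 255;  python3 -m crank '{"translation":[[0,0,-6],[0,0,-5],[0,0,-4],[0,0,-5]],"rot":[[0,0,0],[0,0,0],[0,0,0],[0,0,0]]}' 255
python3 - <<'E'
from lat import *
to((.6413,.1269,.0528),np.pi/2+.062)
c=robot.camera("wrist");save(c,"w20.png",f=1.4)
E
```

```text
time_s: 31.65
eef_pos: [0.6343, 0.1265, 0.0527]
eef_rot: [[-0.063, -0.003, -0.998], [0.998, 0.0, -0.063], [0.0, -1.0, 0.003]]
wrist_force: [-2.2, 0.1, 0.2]
width: 0.0127
time_s: 32.15
eef_pos: [0.6441, 0.1271, 0.0519]
eef_rot: [[-0.064, -0.026, -0.998], [0.998, -0.006, -0.064], [-0.005, -1.0, 0.026]]
wrist_force: [-14.4, -2.1, 15.0]
width: 0.0127
d_tool mm [-0.  -0.8  2.8] rot [-0.026  0.002 -0.005] deg [-1.5  0.1 -0.3] t 32.15
```

View pics/w20.png

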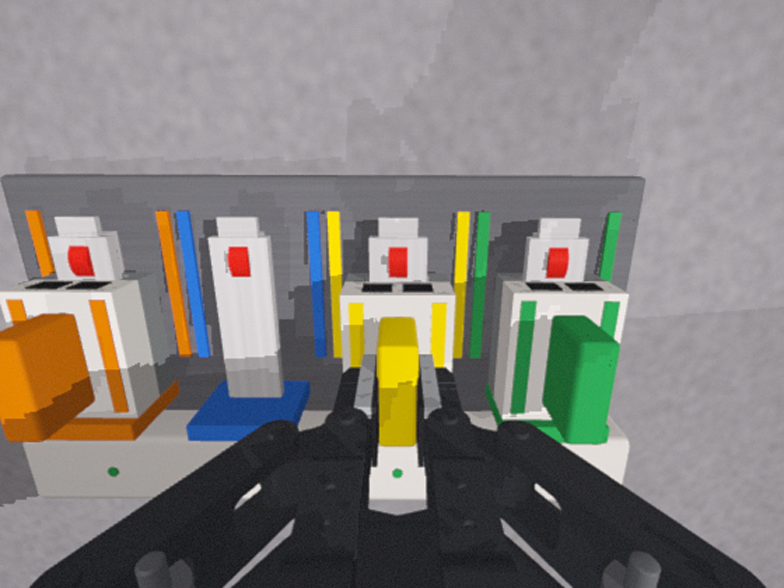

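```bash
python3 -m crank '{"translation":[[0,0,0],[0,0,0],[0,0,0],[0,0,0]],"rot":[[0,0,0],[0,0,0],[0,0,0],[0,0,0]]}' 165;  python3 -m crank '{"translation":[[0,-25,0],[0,-50,0],[40,-10,30],[50,0,35],[50,0,35]],"rot":[[0,0,0],[-0.02,0,0],[0,0,0],[0,-0.05,0],[0,-0.05,0]]}' 0
python3 - <<'E'
from lat import *
to((.442,.378,.10),np.pi/2+.28)
E
```

```text
time_s: 32.7
eef_pos: [0.646, 0.1274, 0.0527]
eef_rot: [[-0.064, -0.022, -0.998], [0.998, -0.005, -0.064], [-0.004, -1.0, 0.023]]
wrist_force: [0.6, 0.0, -0.6]
width: 0.0304
time_s: 33.33
eef_pos: [0.5411, 0.2569, 0.139]
eef_rot: [[-0.152, 0.004, -0.988], [0.988, -0.005, -0.152], [-0.005, -1.0, -0.004]]
wrist_force: [-0.1, 0.9, -0.2]
width: 0.0853
d_tool mm [134.9  37.9  79.8] rot [ 0.003 -0.128 -0.006] deg [ 0.2 -7.3 -0.3] t 33.325
```

```bash
python3 -m crank '{"translation":[[45,0,25],[45,0,25],[20,20,10],[0,5,0],[0,0,0]],"rot":[[0,0,0],[0,-0.06,0],[0,-0.06,0],[0,0,0],[0,0,0]]}' 0
python3 - <<'E'
from lat import *
c=robot.camera("wrist");save(c,"w21.png",f=1.4)
q,f=fit(c,"blue",(.442,.378));print(np.round(q[:2]*1e3,1),round(np.degrees(q[2]),1),round(f,3))
to((q[0],q[1],.035),q[2]+np.pi/2)
E
```

```text
time_s: 33.95
eef_pos: [0.4592, 0.3644, 0.1148]
eef_rot: [[-0.279, 0.006, -0.96], [0.96, 0.002, -0.279], [-0.0, -1.0, -0.007]]
wrist_force: [0.0, -0.2, -0.4]
width: 0.0852
[443.2 377.6] 14.1 0.126
d_tool mm [17.2 79.9 12.3] rot [0.007 0.036 0.   ] deg [0.4 2.1 0. ] t 34.0
```

View pics/w21.png

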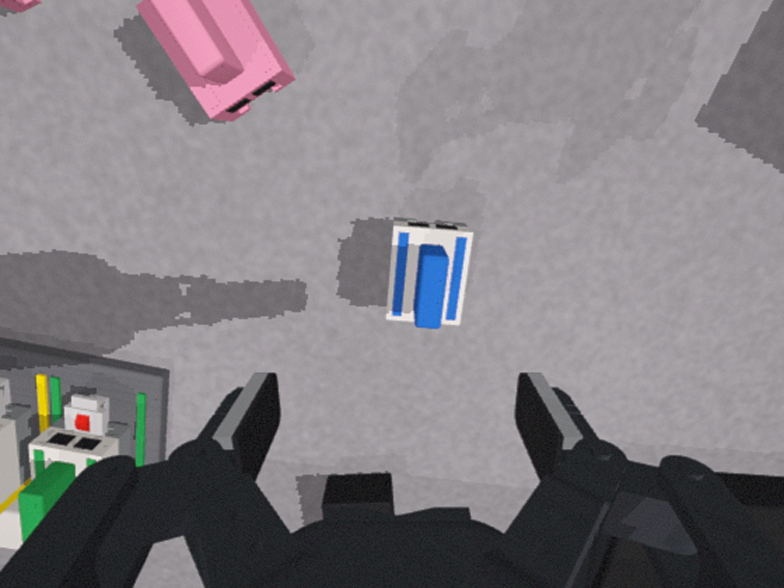

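```bash
python3 -m crank '{"translation":[[9,20,7],[8,25,5],[0,10,0],[0,0,0]],"rot":[[0.007,0.036,0],[0,0,0],[0,0,0],[0,0,0]]}' 0
python3 - <<'E'
from lat import *
c=robot.camera("wrist")
q,f=fit(c,"blue",(.443,.378));print(np.round(q[:2]*1e3,1),round(np.degrees(q[2]),1),round(f,3))
to((q[0],q[1],.035),q[2]+np.pi/2)
E
```

```text
time_s: 34.5
eef_pos: [0.4508, 0.3733, 0.0608]
eef_rot: [[-0.23, 0.006, -0.973], [0.973, -0.0, -0.23], [-0.002, -1.0, -0.006]]
wrist_force: [0.4, 0.3, 0.6]
width: 0.0856
[443.6 377.5] 12.4 0.109
d_tool mm [ 5.5 26.2  6.4] rot [ 0.007  0.015 -0.001] deg [ 0.4  0.9 -0.1] t 34.55
```

```bash
python3 -m crank '{"translation":[[5,10,6],[0,12,0],[0,3,0],[0,0,0]],"rot":[[0.007,0.017,0],[0,0,0],[0,0,0],[0,0,0]]}' 0
python3 - <<'E'
from lat import *
c=robot.camera("wrist");save(c,"w22.png",(100,120,460,390),2.2)
q,f=fit(c,"blue",(.443,.378));print(np.round(q[:2]*1e3,1),round(np.degrees(q[2]),1),round(f,3))
to((q[0],q[1],.035),q[2]+np.pi/2)
E
```

```text
time_s: 35.05
eef_pos: [0.445, 0.3773, 0.0359]
eef_rot: [[-0.211, 0.001, -0.978], [0.978, 0.0, -0.211], [0.0, -1.0, -0.001]]
wrist_force: [-0.3, 1.4, -0.9]
width: 0.0853
[444.1 377.6] 11.3 0.09
d_tool mm [0.5 1.  0.9] rot [0.002 0.014 0.   ] deg [0.1 0.8 0. ] t 35.1
```

View pics/w22.png

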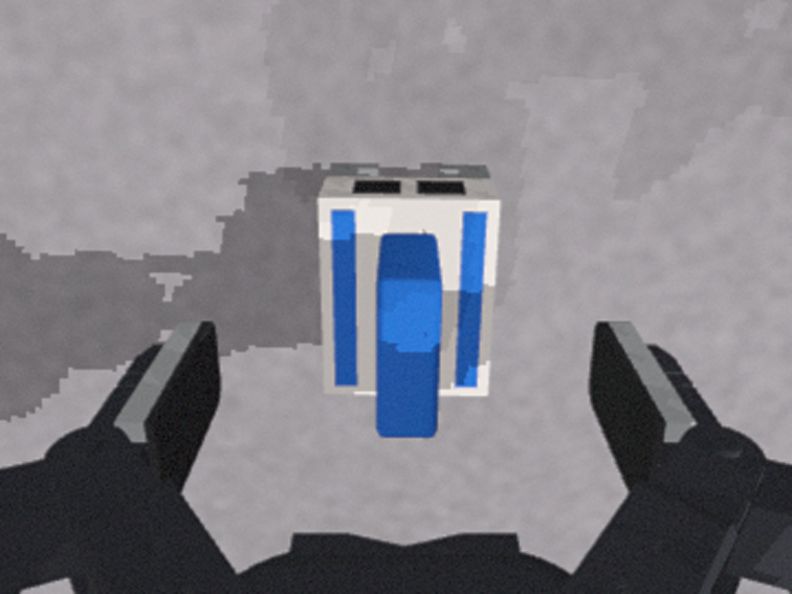

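```bash
python3 -m crank '{"translation":[[0.5,0,1],[0,0,0]],"rot":[[0,0.014,0],[0,0,0]]}' 0; python3 -m crank '{"translation":[[0,0,0],[0,0,0],[0,0,0],[0,0,0],[0,0,0]],"rot":[[0,0,0],[0,0,0],[0,0,0],[0,0,0],[0,0,0]]}' 255; python3 -m crank '{"translation":[[0,-15,0],[0,-30,0],[0,-30,-10],[0,0,-35],[-40,0,-35]],"rot":[[0,0,0],[0,0,0],[0,0.06,0],[0,0.06,0],[0,0.03,0]]}' 255
python3 - <<'E'
from h import *
to((.55,.055,.1),np.pi/2+.062)
E
```

```text
time_s: 35.35
eef_pos: [0.444, 0.3778, 0.0364]
eef_rot: [[-0.196, 0.002, -0.981], [0.981, 0.001, -0.196], [0.001, -1.0, -0.002]]
wrist_force: [-0.3, -0.1, 0.0]
width: 0.0853
time_s: 35.98
eef_pos: [0.4444, 0.378, 0.037]
eef_rot: [[-0.196, 0.003, -0.981], [0.981, 0.001, -0.196], [0.001, -1.0, -0.003]]
wrist_force: [-0.3, -0.4, -1.8]
width: 0.0129
time_s: 36.6
eef_pos: [0.5231, 0.3524, 0.118]
eef_rot: [[-0.054, -0.001, -0.999], [0.999, 0.006, -0.054], [0.006, -1.0, 0.001]]
wrist_force: [0.5, 0.3, -1.8]
width: 0.0128
d_tool mm [-298.5   16.2  -10.9] rot [-0.001 -0.008  0.006] deg [-0.1 -0.5  0.3] t 36.6
```

```bash
python3 -m crank '{"translation":[[-50,0,0],[-60,0,-5],[-60,0,-5],[-60,0,0],[-50,5,0]],"rot":[[0,-0.008,0.006],[0,0,0],[0,0,0],[0,0,0],[0,0,0]]}' 255
python3 - <<'E'
from lat import *
to((.5506,.0552,.0532),np.pi/2+.062)
E
```

```text
time_s: 37.22
eef_pos: [0.5539, 0.0662, 0.1162]
eef_rot: [[-0.061, 0.006, -0.998], [0.998, 0.003, -0.061], [0.003, -1.0, -0.006]]
wrist_force: [0.8, 0.5, -2.2]
width: 0.0128
d_tool mm [-11.   63.    4.4] rot [ 0.006 -0.001  0.003] deg [ 0.3 -0.1  0.1] t 37.225
```

```bash
python3 -m crank '{"translation":[[0,20,3],[0,25,2],[0,14,0],[0,0,0],[0,0,0]],"rot":[[0.006,0,0.003],[0,0,0],[0,0,0],[0,0,0],[0,0,0]]}' 255
python3 - <<'E'
from lat import *
lateral()
to((.6454,.0611,.0532),np.pi/2+.062)
E
```

```text
time_s: 37.85
eef_pos: [0.55, 0.0606, 0.0575]
eef_rot: [[-0.052, 0.002, -0.999], [0.999, -0.003, -0.052], [-0.003, -1.0, -0.001]]
wrist_force: [-0.2, -0.2, -1.3]
width: 0.0126
catch [600.8 190.5  29.8] tool [126.9  27.5 -57.4] 152
catch [611.1  58.8  29.8] tool [ -5.1  27.9 -60.8] 70
d_tool mm [ -4.6   4.6 -95.2] rot [ 0.002 -0.01  -0.003] deg [ 0.1 -0.6 -0.2] t 37.9
```

```bash
python3 -m crank '{"translation":[[-5,4,0],[0,0.5,0],[0,0,0]],"rot":[[0.002,-0.01,-0.003],[0,0,0],[0,0,0]]}' 255
python3 - <<'E'
from lat import *
lateral()
to((.6454,.0611,.0532),np.pi/2+.062)
E
```

```text
time_s: 38.28
eef_pos: [0.5513, 0.0558, 0.054]
eef_rot: [[-0.063, 0.002, -0.998], [0.998, 0.001, -0.063], [0.0, -1.0, -0.002]]
wrist_force: [-0.5, -0.7, -2.6]
width: 0.013
catch [600.7 190.4  29.8] tool [131.5  24.3 -57.9] 163
catch [610.5  58.8  29.8] tool [ -0.5  24.3 -59.3] 99
d_tool mm [ -0.4   0.9 -94.3] rot [0.002 0.001 0.   ] deg [0.1 0.1 0. ] t 38.325
```

```bash
python3 -m crank '{"translation":[[-0.3,0.7,-9],[0,0,-10],[0,0,-10],[0,0,-3],[0,0,0]],"rot":[[0,0,0],[0,0,0],[0,0,0],[0,0,0],[0,0,0]]}' 255
python3 - <<'E'
from lat import *
lateral()
to((.6454,.0611,.0532),np.pi/2+.062)
E
```

```text
time_s: 38.95
eef_pos: [0.5858, 0.0576, 0.0535]
eef_rot: [[-0.063, 0.002, -0.998], [0.998, 0.0, -0.063], [0.0, -1.0, -0.002]]
wrist_force: [-0.9, -0.1, 0.0]
width: 0.0126
catch [613.1  -6.9  29.8] tool [-66.   23.8 -23.3] 188
catch [604.9 124.7  29.8] tool [ 65.8  23.8 -23.3] 189
catch [600.8 190.4  29.8] tool [131.6  23.8 -23.3] 204
d_tool mm [ -0.2   0.4 -59.8] rot [0.002 0.001 0.   ] deg [0.1 0.  0. ] t 39.0
```

```bash
python3 -m crank '{"translation":[[0,0,-12],[0,0,-12],[0,0,-12],[0,0,-10],[0,0,-7]],"rot":[[0,0,0],[0,0,0],[0,0,0],[0,0,0],[0,0,0]]}' 255;  python3 -m crank '{"translation":[[0,0,-6],[0,0,-5],[0,0,-4],[0,0,-5]],"rot":[[0,0,0],[0,0,0],[0,0,0],[0,0,0]]}' 255; python3 -m crank '{"translation":[[0,0,0],[0,0,0],[0,0,0],[0,0,0]],"rot":[[0,0,0],[0,0,0],[0,0,0],[0,0,0]]}' 165; python3 -m crank '{"translation":[[0,-20,0],[0,-40,0],[0,-40,20],[0,0,50],[0,0,20]],"rot":[[0,0,0],[-0.02,0,0],[0,0,0],[0,0,0],[0,0,0]]}'
python3 - <<'E'
from lat import *
c=robot.camera("wrist");save(c,"w23.png",f=1.4);lateral()
E
```

```text
time_s: 39.62
eef_pos: [0.6378, 0.0608, 0.0533]
eef_rot: [[-0.064, -0.003, -0.998], [0.998, -0.001, -0.064], [-0.001, -1.0, 0.003]]
wrist_force: [-1.4, -0.4, 0.1]
width: 0.0125
time_s: 40.12
eef_pos: [0.6482, 0.0615, 0.0525]
eef_rot: [[-0.065, -0.025, -0.998], [0.998, -0.007, -0.065], [-0.005, -1.0, 0.025]]
wrist_force: [-15.0, -3.0, 16.3]
width: 0.0132
time_s: 40.62
eef_pos: [0.6502, 0.0618, 0.0533]
eef_rot: [[-0.065, -0.021, -0.998], [0.998, -0.006, -0.065], [-0.005, -1.0, 0.021]]
wrist_force: [0.2, -0.6, -0.1]
width: 0.0301
time_s: 41.25
eef_pos: [0.5632, 0.058, 0.1619]
eef_rot: [[-0.064, 0.008, -0.998], [0.998, -0.002, -0.064], [-0.002, -1.0, -0.008]]
wrist_force: [-0.1, -0.9, 0.7]
width: 0.0307
catch [613.   -6.8  29.8] tool [-67.8 132.7 -43.5] 63
catch [609.3  58.9  29.8] tool [ -2.1 132.5 -43.9] 60
catch [605.1 124.6  29.8] tool [ 63.8 132.4 -44. ] 67
catch [600.7 190.6  29.8] tool [129.9 132.3 -43.9] 70
```

View pics/w23.png

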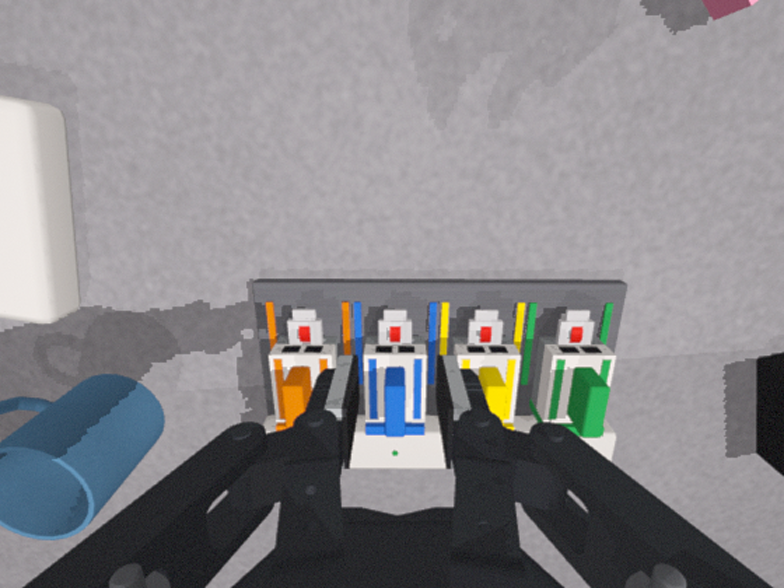

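```bash
python3 -m crank '{"translation":[[0,0,10],[0,0,0],[0,0,0]],"rot":[[0,0,0],[0,0,0],[0,0,0]]}' 255;python3 - <<'E'
from lat import *
c=robot.camera("wrist");save(c,"w24.png",(175,195,445,320),2.9)
g=cv2.cvtColor(np.ascontiguousarray(c["pixels"]),cv2.COLOR_RGB2GRAY)
# predicted pixel of rear top edge for home, printed for each rail
ex=np.array([np.cos(.062),np.sin(.062),0]);ey=np.array([-ex[1],ex[0],0]);S=np.array([.6372,.1928,.015])
for k,n in enumerate("gybo"):
    for d in(-.029,-.028,-.024): print(n,d,np.round((proj(c,S-.066*k*ey+d*ex+[0,0,.03])-[175,195])*2.9,1),end=" ")
    print()
s=robot.camera("scene");save(s,"s24.png",(235,230,400,310),4.8)
E
```

```text
time_s: 41.72
eef_pos: [0.5566, 0.0581, 0.1628]
eef_rot: [[-0.063, 0.013, -0.998], [0.998, -0.001, -0.063], [-0.001, -1.0, -0.013]]
wrist_force: [-0.3, 0.0, 0.3]
width: -0.0001
g -0.029 [694.4 179.3] g -0.028 [693.9 181.9] g -0.024 [692.2 192.2] 
y -0.029 [500.9 179. ] y -0.028 [500.7 181.6] y -0.024 [499.8 191.9] 
b -0.029 [307.4 178.8] b -0.028 [307.4 181.4] b -0.024 [307.4 191.7] 
o -0.029 [113.8 178.5] o -0.028 [114.1 181.1] o -0.024 [115.  191.4]
```

View pics/w24.png

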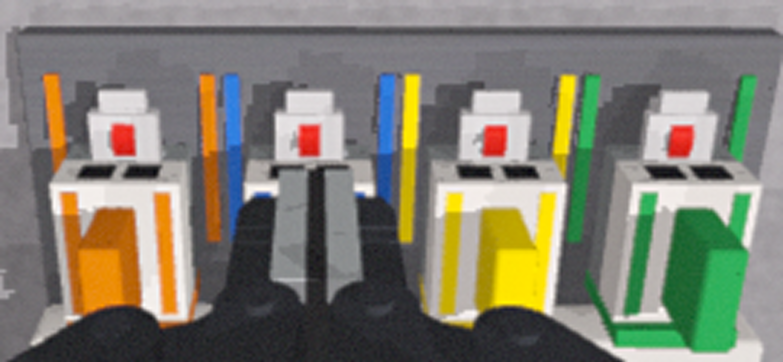

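View pics/s24.png

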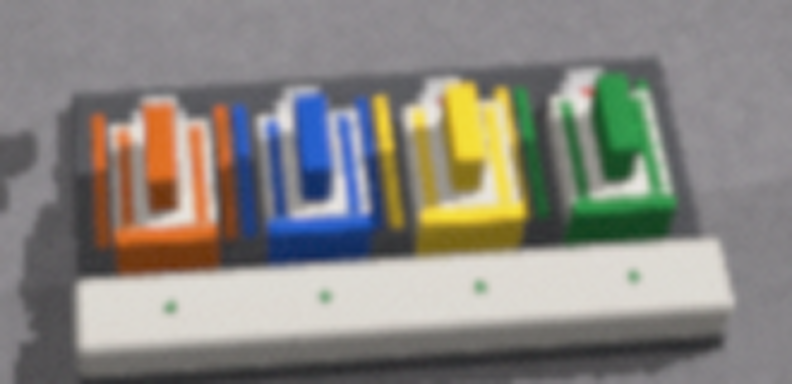

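```bash
python3 -m crank '{"translation":[[-50,0,10],[-60,0,10],[-60,0,10],[-60,0,10],[-50,0,5]],"rot":[[-0.01,0,0],[0,0,0],[0,0,0],[0,0,0],[0,0,0]]}' 255
python3 - <<'E'
from lat import *
to((.503,-.244,.075),np.pi/2)
E
```

```text
time_s: 42.45
eef_pos: [0.5337, -0.2253, 0.1607]
eef_rot: [[-0.074, 0.027, -0.997], [0.997, 0.006, -0.074], [0.004, -1.0, -0.027]]
wrist_force: [1.4, 0.5, 0.4]
width: -0.0001
d_tool mm [-16.8  84.8  34.3] rot [0.027 0.074 0.005] deg [1.6 4.2 0.3] t 42.45
```

```bash
python3 -m crank '{"translation":[[-10,15,20],[-5,30,12],[0,30,0],[0,0,0],[0,0,0]],"rot":[[0.027,0.04,0.005],[0,0.034,0],[0,0,0],[0,0,0],[0,0,0]]}' 255
python3 - <<'E'
from lat import *
to((.503,-.244,.066),np.pi/2)
c=robot.camera("wrist");save(c,"w25.png",f=1.4)
m=blobs(c,"green",100);print([(b[0],b[1][4],np.round(atz(c,b[0],.058)*1e3,1).tolist()) for b in m])
E
```

```text
time_s: 43.08
eef_pos: [0.5013, -0.2468, 0.0821]
eef_rot: [[0.013, -0.002, -1.0], [1.0, -0.001, 0.013], [-0.001, -1.0, 0.002]]
wrist_force: [-0.3, 0.3, 1.0]
width: -0.0002
d_tool mm [ 2.8 16.  -1.7] rot [-0.002 -0.013 -0.001] deg [-0.1 -0.7 -0. ] t 43.075
[([283.7, 340.2], 127, [574.5, -247.6, 58.0])]
```

View pics/w25.png

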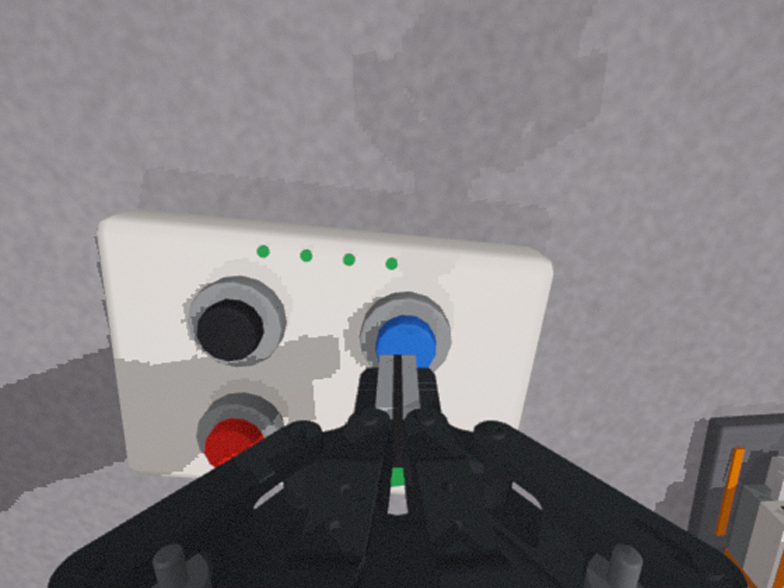

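```bash
python3 -m crank '{"translation":[[3,8,-1],[0,8,0],[0,4,0],[0,0,0]],"rot":[[0,-0.013,0],[0,0,0],[0,0,0],[0,0,0]]}' 255; python3 -m crank '{"translation":[[0,4,0],[0,5,0],[0,5,0],[0,5,0],[0,5,0]],"rot":[[0,0,0],[0,0,0],[0,0,0],[0,0,0],[0,0,0]]}'
```

```text
time_s: 43.62
eef_pos: [0.504, -0.2432, 0.0627]
eef_rot: [[-0.002, 0.002, -1.0], [1.0, -0.002, -0.002], [-0.002, -1.0, -0.002]]
wrist_force: [-1.1, -0.8, -0.4]
width: 0.0001
time_s: 44.25
eef_pos: [0.5045, -0.2433, 0.0513]
eef_rot: [[-0.002, 0.005, -1.0], [1.0, -0.012, -0.002], [-0.012, -1.0, -0.005]]
wrist_force: [-13.0, 2.5, 51.6]
width: 0.0001
```

Blue fully down (stop felt at 51.6 N). Lift, go to green.

```bash
python3 -m crank '{"translation":[[0,-10,0],[0,-20,0],[0,-5,-25],[-4,0,-25],[0,0,0]],"rot":[[0,0,0],[0.005,0,-0.01],[0,0,0],[0,0,0],[0,0,0]]}'
python3 - <<'E'
from lat import *
to((.566,-.2513,.064),np.pi/2)
c=robot.camera("wrist");save(c,"w26.png",f=1.4)
E
```

```text
time_s: 44.88
eef_pos: [0.5553, -0.2476, 0.0889]
eef_rot: [[-0.002, 0.001, -1.0], [1.0, -0.004, -0.002], [-0.004, -1.0, -0.001]]
wrist_force: [-0.4, 0.4, 0.0]
width: -0.0001
d_tool mm [ -3.6  25.  -10.6] rot [ 0.001  0.002 -0.004] deg [ 0.1  0.1 -0.2] t 44.875
```

View pics/w26.png

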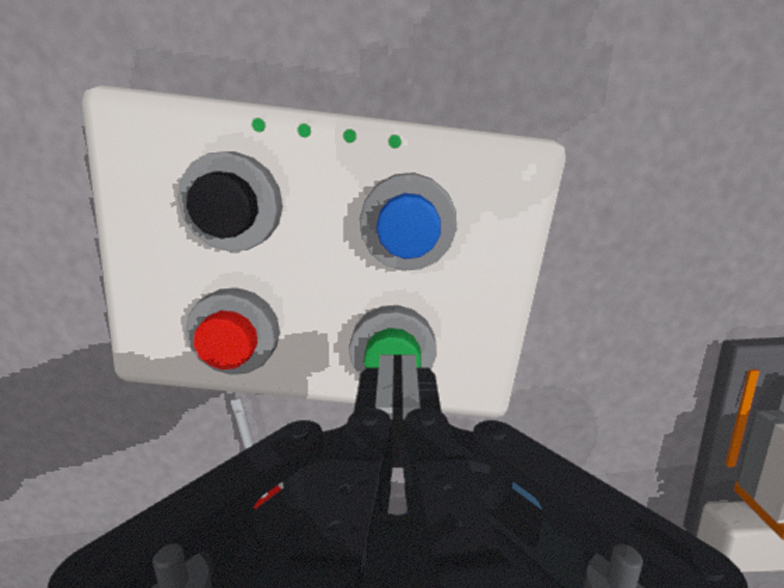

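```bash
python3 - <<'E'
from lat import *
t=robot.camera("top");save(t,"t26.png",(300,90,440,240),5)
print(atz(t,(344,140),.09),atz(t,(330,140),.09),atz(t,(343,160),.05),atz(t,(371,150),.05))
E
python3 -m crank '{"translation":[[-3,5,-8],[0,8,-3],[0,10,0],[0,3,0],[0,0,0]],"rot":[[0,0,0],[0,0,0],[0,0,0],[0,0,0],[0,0,0]]}'
```

```text
[ 0.69807609 -0.17669342  0.09      ] [ 0.69729716 -0.13632441  0.09      ] [ 0.65052516 -0.17899018  0.05      ] [ 0.68295335 -0.26222909  0.05      ]
time_s: 45.6
eef_pos: [0.5609, -0.2508, 0.0591]
eef_rot: [[-0.003, -0.008, -1.0], [1.0, -0.004, -0.003], [-0.004, -1.0, 0.008]]
wrist_force: [0.1, 0.7, 0.5]
width: -0.0004
```

View pics/t26.png

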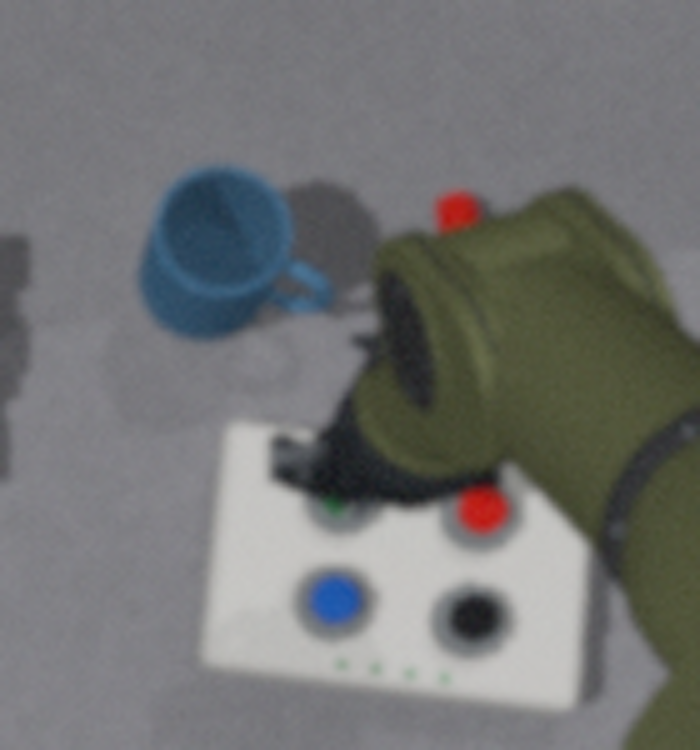

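```bash
python3 -m crank '{"translation":[[0,0,-5],[0,0,0],[0,5,0],[0,5,0],[0,5,0]],"rot":[[-0.008,0,-0.004],[0,0,0],[0,0,0],[0,0,0],[0,0,0]]}'; python3 -m crank '{"translation":[[0,5,0],[0,5,0]],"rot":[[0,0,0],[0,0,0]]}'
```

```text
time_s: 46.22
eef_pos: [0.5671, -0.2509, 0.0512]
eef_rot: [[-0.002, 0.002, -1.0], [1.0, -0.004, -0.002], [-0.004, -1.0, -0.002]]
wrist_force: [-15.0, 1.8, 56.2]
width: -0.0003
time_s: 46.48
eef_pos: [0.567, -0.2508, 0.0515]
eef_rot: [[-0.001, 0.003, -1.0], [1.0, -0.011, -0.001], [-0.011, -1.0, -0.003]]
wrist_force: [-11.6, 1.2, 38.5]
width: -0.0002
```

```bash
python3 -m crank '{"translation":[[0,-10,0],[0,-20,0],[2,-5,25],[4,0,30],[0,0,0]],"rot":[[0,0,0],[0,0,-0.01],[0,0,0],[0,0,0],[0,0,0]]}'
python3 - <<'E'
from lat import *
to((.504,-.2435,.064),np.pi/2)
c=robot.camera("wrist");save(c,"w27.png")
E
```

```text
time_s: 47.1
eef_pos: [0.5113, -0.2445, 0.0886]
eef_rot: [[-0.002, 0.006, -1.0], [1.0, -0.002, -0.002], [-0.002, -1.0, -0.006]]
wrist_force: [-0.4, -0.3, 0.6]
width: -0.0003
d_tool mm [ 1.  24.5  7.5] rot [ 0.006  0.002 -0.002] deg [ 0.3  0.1 -0.1] t 47.1
```

View pics/w27.png

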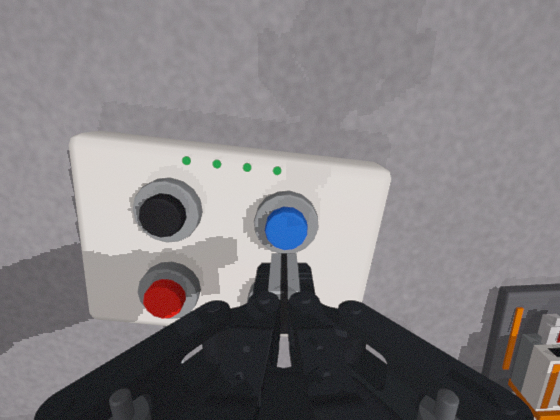

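```bash
python3 -m crank '{"translation":[[1,5,6],[0,8,2],[0,10,0],[0,2,0],[0,0,0]],"rot":[[0.006,0,0],[0,0,0],[0,0,0],[0,0,0],[0,0,0]]}'
python3 - <<'E'
from lat import *
to((.504,-.2435,.064),np.pi/2)
E
```

```text
time_s: 47.78
eef_pos: [0.5077, -0.243, 0.0608]
eef_rot: [[-0.002, 0.004, -1.0], [1.0, -0.0, -0.002], [-0.0, -1.0, -0.004]]
wrist_force: [0.7, 0.7, -0.1]
width: -0.0
d_tool mm [-0.5 -3.2  3.7] rot [ 0.004  0.002 -0.   ] deg [ 0.2  0.1 -0. ] t 47.775
```

```bash
python3 -m crank '{"translation":[[0,2,3],[0,5,0],[0,5,0],[0,5,0],[0,5,0]],"rot":[[0,0,0],[0,0,0],[0,0,0],[0,0,0],[0,0,0]]}'; python3 -m crank '{"translation":[[0,-10,0],[0,-20,0],[-30,-10,2],[-35,0,2],[-13,0,4]],"rot":[[0,0,0],[0,0,-0.01],[0,0,0],[0,0,0],[0,0,0]]}'
python3 - <<'E'
from lat import *
to((.4955,-.3235,.064),np.pi/2)
E
```

```text
time_s: 48.4
eef_pos: [0.5048, -0.243, 0.0512]
eef_rot: [[-0.002, 0.007, -1.0], [1.0, -0.011, -0.003], [-0.011, -1.0, -0.007]]
wrist_force: [-12.4, 4.1, 51.4]
width: -0.0001
time_s: 49.02
eef_pos: [0.4989, -0.321, 0.0949]
eef_rot: [[-0.008, 0.012, -1.0], [1.0, -0.002, -0.008], [-0.002, -1.0, -0.012]]
wrist_force: [0.9, -0.2, -0.3]
width: 0.0002
d_tool mm [-2.4 30.9  3.8] rot [ 0.012  0.008 -0.002] deg [ 0.7  0.4 -0.1] t 49.025
```

```bash
python3 -m crank '{"translation":[[0,8,3],[0,12,0],[0,10,0],[0,0,0],[0,0,0]],"rot":[[0.012,0.008,0],[0,0,0],[0,0,0],[0,0,0],[0,0,0]]}'
python3 - <<'E'
from lat import *
to((.4955,-.3235,.064),np.pi/2)
c=robot.camera("wrist");save(c,"w28.png")
E
```

```text
time_s: 49.65
eef_pos: [0.4956, -0.3159, 0.0612]
eef_rot: [[-0.004, -0.003, -1.0], [1.0, 0.003, -0.004], [0.003, -1.0, 0.003]]
wrist_force: [0.4, 0.4, 0.4]
width: 0.0001
d_tool mm [-7.6 -2.8  0.1] rot [-0.003  0.004  0.003] deg [-0.2  0.2  0.1] t 49.65
```

View pics/w28.png

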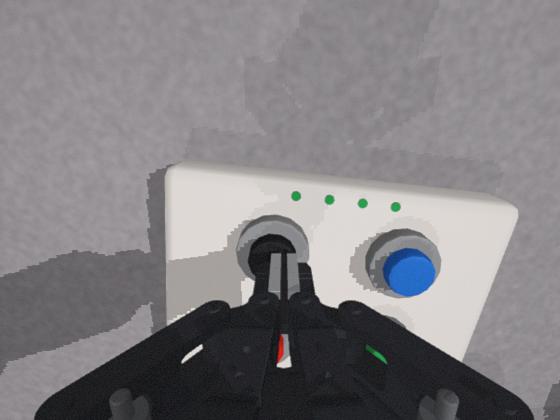

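```bash
python3 -m crank '{"translation":[[-7,-2,0],[0,0,0],[0,0,0]],"rot":[[0,0,0],[0,0,0],[0,0,0]]}'; python3 -m crank '{"translation":[[0,4,0],[0,5,0],[0,5,0],[0,5,0],[0,5,0]],"rot":[[0,0,0],[0,0,0],[0,0,0],[0,0,0],[0,0,0]]}'
```

```text
time_s: 50.08
eef_pos: [0.4961, -0.324, 0.0642]
eef_rot: [[-0.003, -0.001, -1.0], [1.0, 0.002, -0.003], [0.002, -1.0, 0.001]]
wrist_force: [-0.2, -0.3, -0.2]
width: 0.0001
time_s: 50.7
eef_pos: [0.4965, -0.3243, 0.0513]
eef_rot: [[-0.003, -0.001, -1.0], [1.0, -0.007, -0.003], [-0.007, -1.0, 0.001]]
wrist_force: [-12.0, 3.4, 48.3]
width: 0.0
```

Black fully down; lift clear and check everything.

```bash
python3 -m crank '{"translation":[[0,-10,0],[0,-30,0],[0,-60,0],[0,-60,0],[0,0,0]],"rot":[[0,0,0],[0,0,-0.007],[0,0,0],[0,0,0],[0,0,0]]}'
python3 - <<'E'
from h import *
c=robot.camera("wrist");save(c,"w29.png");s=robot.camera("scene");save(s,"s29.png",f=1.4);t=robot.camera("top");save(t,"t29.png",f=1.4)
E
```

```text
time_s: 51.32
eef_pos: [0.4971, -0.3232, 0.2161]
eef_rot: [[-0.004, -0.001, -1.0], [1.0, -0.0, -0.004], [-0.0, -1.0, 0.001]]
wrist_force: [0.2, 0.2, -0.7]
width: 0.0003
```

View pics/w29.png

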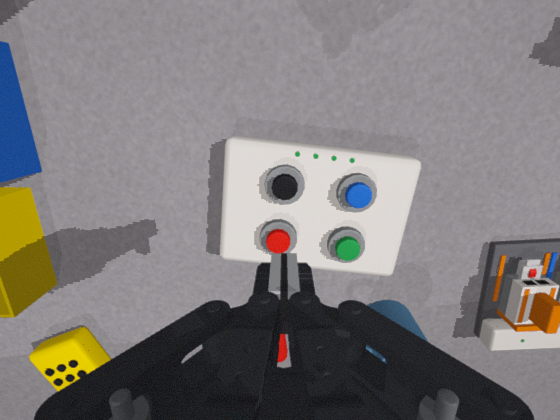

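View pics/s29.png

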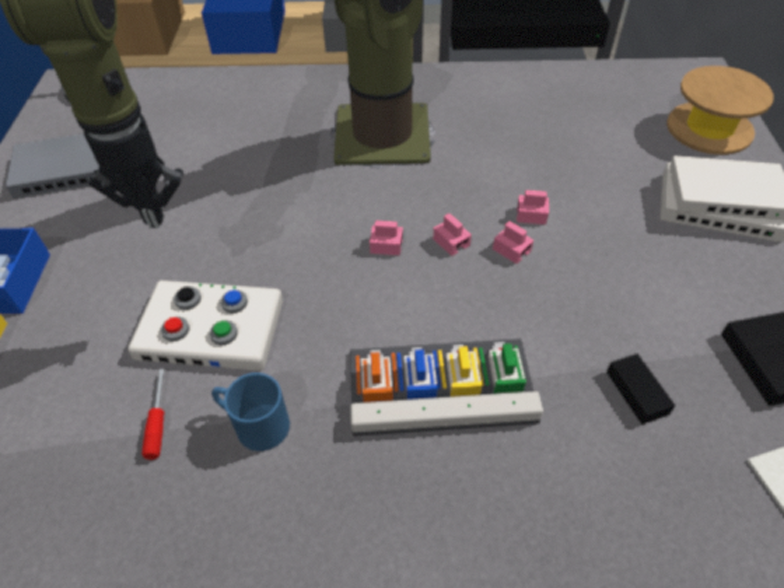

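View pics/t29.png

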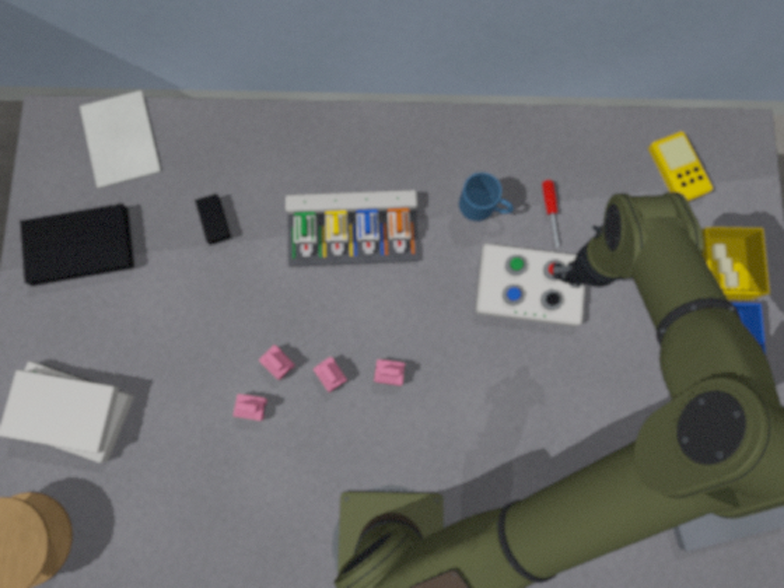

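All four modules are home with the catches up behind them. All keys are up, and the bystanders are where they started.

```bash
python3 -c "
from station import robot
print(robot.sign_off())"
```

```text
the job is handed in; nothing more can be done
None
```

The job is done and handed in at about 51 s of the 208 s allowed.

- **Keys:** I pressed black first, seated the modules, then pressed blue, green, blue and black. Every press hit its hard stop at about 48–56 N with the tip about 6 mm below the key's released height. I let each key up before going on, and the red key was never touched.
- **Modules:** All four were present. I slid orange, green, yellow and blue, in that order, onto their matching rails until they met the stops at about 12–15 N, then released them. The orange module shifted about 2.5 cm before I picked it up, so I located it again first.
- **Last checks:** After the fourth module was in, the wrist picture showed all four rear edges level at the home position, with the red catches visible behind them. Final pictures showed all keys up and the mug, screwdriver, brick and pink look-alikes unmoved.
- **Disagreements:** The scene camera placed things 4–8 mm away from the other two cameras. I relied on the wrist camera, checking it against the finger position and by touching a rail to find its height. One handle fit on the green module after release was wrong because the gripper hid part of it, so I went by the pictures instead.

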